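# Set up the take-out packing rail

### The arm

A 6-joint arm with a two-finger parallel gripper is mounted at the origin on the work surface. World frame = base frame: x ahead of the robot, y to its left, z up, the work surface at z = 0. Lengths are in m, angles in rad, forces in N, time in s.
With the tool pointing down it reaches from about 0.35 to 0.975 m from the base axis. Payload 4.9 kg.
Tool frame: the origin (TCP) lies between the finger pads; the fingertips stand 14 mm ahead of it and the grasp point (between the pads) lies 5 mm behind it (manip.tcp_to_tips is the distance from the TCP to the fingertips, in m); z points along the fingers, y is the line along which they close (so a half turn about z gives the same grasp; the last joint's range is limited). The gripper opens to 85 mm and grips with 20 to 120 N. Pads are 22 mm wide; open, the fingers measure 114 mm over their backs; the gripper's body (76 mm by 85 mm) begins 54 mm behind the grasp point. The pads swing forward as they close: fully open they stand 13 mm farther back than shut.
Start: joints at [1.17, 0.053, 1.613, -0, 1.476, -0.119], TCP at [0.174, 0.6, 0.223] pointing down, gripper open.
Joint ranges: [-3.01, 3.01], [-1.01, 2.22], [0.06, 2.58], [-1.02, 4.17], [0.09, 2.62], [-3.14, 3.14]. Speed limits (rad/s): [2.57, 2.57, 3.14, 3.14, 3.14, 3.14].

### API

Orientations are given as a unit quaternion [w, x, y, z].
In Python, from plant import manip gives the robot as it stands.
- The arm moves only by the tool servo_tool, never from a script. Its argument "moves" is a list that holds one entry, the list of rows, each a list of 7 numbers: the shift along the tool's x, y, z in mm, then the turn, a rotation vector about the tool's x, y, z in degrees, then the finger opening in mm, from 0 to 85.4. In form: [[[x, y, z, ax, ay, az, fingers], ...]]. A call has 1 to 12 rows; each row shifts and turns the commanded pose from where the row before left it, along the tool's axes as they then stand; what a row does not reach is not made up. A row lasts 1/8 s, in which the tool goes at most 62.5 mm and 10.7 degrees, less where a joint would pass 70% of its speed; a pose out of reach is approached as far as the arm can. A call with a gripper value outside its range is refused whole. The fingers move at their own pace and stop on an object; the grip force is fixed at half the most. Time passes only in rows, so rows that do not move let the fingers close. It gives the time, the measured TCP pose, the force, the opening and the grip force at its end, in the units of the state.
- manip.state(): the state, without advancing time (a new reading comes with each control period).
- manip.grab_frame(name): name is "scene" or "top" or "wrist"; returns a dict with "image" (384x512x3 uint8, blue, green, red), "mtx" (3x3 intrinsics, pixels), "dist_coeffs" ([k1, k2, p1, p2, k3] as OpenCV has them; the pictures are not rectified), "eye" and "rotation" of the camera in the world. Camera axes: x right, y down, z forward; pixel columns grow to the right and rows downward; lengths in m; the calibration is good to about 2 mm. A picture is of the moment at which its call begins. There is no depth.
- manip.job_done(): hands the job in; it is judged then, once.
The state is a dict: "time": time; "joint_pos": joint angles; "joint_vel": joint speeds; "joint_efforts": joint torques, N m; "tool_pos": TCP position; "tool_rot": TCP orientation; "contact_force": force on the tool from outside, world axes, zero at the start; "ft_torque": the same for the moment, N m; "gripper_width": opening from 0.0 (shut) to 1.0 (fully open); "grasp_force": force on a finger pad.
Only numpy, scipy, OpenCV 4.12 (cv2) and the standard library are available. Lean on these libraries where they do the work, as an engineer would, in place of code of your own. Each camera call takes 0.05 s, during which the arm holds its last target. There are 200 camera calls.

### The job

Set up the packing counter: pull the drawer out to its stop, take out every caddy in it and hang each one upright on the upper bar of the rail by its open hook, with the bar slipped in through the hook's gap and up into its crown. Stand one sauce bottle, nozzle up, in each hung caddy and push the drawer fully shut, without disturbing the take-out carton, the napkin dispenser and the stack of bowls.

Things in the scene. Friction and masses are not known exactly. Their poses are not given: they have to be found in the camera images.
- unit: Fixed steel counter-top drawer unit, 220 mm deep (x) by 330 mm wide (y) by 125 mm high, with one drawer whose black front faces the robot (the unit's -x). Origin at the centre of the underside; x points to its back. The drawer's front face is at x = -110 mm when shut.
- unit_drawer0 (a joint): How far the drawer is out, m: 0 shut, 0.150 at its stop; slides to the unit's -x, stays where left, takes 1 to 3 N. Its floor is 22 mm and its side walls' top 103 mm above the counter; inside 175 mm deep (x) by 288 mm wide (y). Fully out, the caddies stand clear, at least 65 mm in front of the unit.
- unit_drawer0_handle (a point): Middle of the drawer's bar handle (moves with the drawer): a level steel bar 120 mm long along the unit's y, about 10 mm thick, its axis 35 mm in front of the drawer's front and 87 mm above the counter, held by a stalk at each end.
- rail: Fixed rail: two steel bars along its y between dark posts 368 mm apart (198 mm high; foot plates 110 by 40 by 6 mm). Origin on the counter midway between the posts; x away from the robot. Upper bar 12 mm thick, axis at x 0, z 190 mm; lower bar 10 mm thick, axis at x -3, z 152 mm: a hung caddy's back leans on it and stays upright. Caddies hang on the -x (robot) side.
- rail_bar (a point): Middle of the upper bar, on its axis; axes as for the rail (y along the bar).
- caddy_red: Red rail caddy, about 90 g (may be absent): open-topped plastic box 54 mm deep (its x) by 52 wide (its y) by 72 high, walls and floor 3 mm, paper label on the front (-x), open C-shaped hook 24 mm wide on the back (+x face, x = 27 mm), gap facing +x. Origin at the centre of the box's underside, z up. Starts upright in the drawer, hook towards the drawer's back.
- caddy_white: White rail caddy, about 90 g (may be absent): open-topped plastic box 54 mm deep (its x) by 52 wide (its y) by 72 high, walls and floor 3 mm, paper label on the front (-x), open C-shaped hook 24 mm wide on the back (+x face, x = 27 mm), gap facing +x. Origin at the centre of the box's underside, z up. Starts upright in the drawer, hook towards the drawer's back.
- caddy_yellow: Yellow rail caddy, about 90 g (may be absent): open-topped plastic box 54 mm deep (its x) by 52 wide (its y) by 72 high, walls and floor 3 mm, paper label on the front (-x), open C-shaped hook 24 mm wide on the back (+x face, x = 27 mm), gap facing +x. Origin at the centre of the box's underside, z up. Starts upright in the drawer, hook towards the drawer's back.
- caddy_red_hook (a point): Where the bar's axis lies in the red caddy's hook once hung: caddy frame x 37, y 0, z 58 mm. Hook, same frame: crown out to x 47, underside at z 64; lip 4 mm thick down from the crown's end (x 43 to 47) to z 55; lower jaw out to x 45, z 31 to 35. So the gap is z 35 to 55 mm: the 12 mm bar goes in level at z 45, then the caddy is let down 13 mm. Axes as the caddy's.
- caddy_white_hook (a point): Where the bar's axis lies in the white caddy's hook once hung: caddy frame x 37, y 0, z 58 mm. Hook, same frame: crown out to x 47, underside at z 64; lip 4 mm thick down from the crown's end (x 43 to 47) to z 55; lower jaw out to x 45, z 31 to 35. So the gap is z 35 to 55 mm: the 12 mm bar goes in level at z 45, then the caddy is let down 13 mm. Axes as the caddy's.
- caddy_yellow_hook (a point): Where the bar's axis lies in the yellow caddy's hook once hung: caddy frame x 37, y 0, z 58 mm. Hook, same frame: crown out to x 47, underside at z 64; lip 4 mm thick down from the crown's end (x 43 to 47) to z 55; lower jaw out to x 45, z 31 to 35. So the gap is z 35 to 55 mm: the 12 mm bar goes in level at z 45, then the caddy is let down 13 mm. Axes as the caddy's.
- sauce0: Small heavy-based sauce bottle, a quarter full, dark brown below and pale above, white cap: straight round body 36 mm across from the underside up to 105 mm, then a cone and nozzle up to 125 mm; about 80 g, centre of mass 20 mm up. Origin at the centre of the underside, z along the bottle. Stands on the counter on the robot's side of the rail.
- sauce1: Small heavy-based sauce bottle, a quarter full, red below and pale above, white cap: straight round body 36 mm across from the underside up to 105 mm, then a cone and nozzle up to 125 mm; about 80 g, centre of mass 20 mm up. Origin at the centre of the underside, z along the bottle. Stands on the counter on the robot's side of the rail.
- sauce2: Small heavy-based sauce bottle, a quarter full, yellow below and pale above, white cap: straight round body 36 mm across from the underside up to 105 mm, then a cone and nozzle up to 125 mm; about 80 g, centre of mass 20 mm up. Origin at the centre of the underside, z along the bottle. Stands on the counter on the robot's side of the rail.
- carton: Bystander: closed brown take-out carton 110 by 90 by 62 mm, loose on top of the drawer unit. Origin under its centre.
- napkins: Bystander: steel napkin dispenser 100 by 85 by 115 mm, loose on the counter beyond the work. Origin under its centre.
- bowls: Bystander: stack of white bowls 124 mm across and 85 mm high, loose on the counter beyond the rail. Origin under its centre.
Not all that is in view belongs to the job. What is shaped like the sauce1 but purple or turquoise is not meant.

How it is judged:
On the way:
1. the drawer is pulled out to its stop (value of joint unit_drawer0 above 0.143 m), for 0.2 s.
At the end, for the whole second after the job is handed in: Every caddy hangs on the upper bar: hook point within 7 mm of the bar's axis horizontally and 5 mm in height, between the posts, upright within 0.2 rad, at rest; each holds a sauce bottle standing on its floor, nozzle up; the drawer is shut within 8 mm (x of caddy_red_hook in the frame of rail between -0.007 and 0.007 m and y of caddy_red_hook in the frame of rail between -0.165 and 0.165 m and z of caddy_red_hook in the frame of rail between 0.185 and 0.195 m and angle between each of caddy_red, caddy_white, caddy_yellow's own z axis and vertical below 0.2 rad and linear speed of each of caddy_red, caddy_white, caddy_yellow below 0.03 m/s and x of caddy_white_hook in the frame of rail between -0.007 and 0.007 m and y of caddy_white_hook in the frame of rail between -0.165 and 0.165 m and z of caddy_white_hook in the frame of rail between 0.185 and 0.195 m and x of caddy_yellow_hook in the frame of rail between -0.007 and 0.007 m and y of caddy_yellow_hook in the frame of rail between -0.165 and 0.165 m and z of caddy_yellow_hook in the frame of rail between 0.185 and 0.195 m and ((x of sauce0 in the frame of caddy_red between -0.02 and 0.02 m and y of sauce0 in the frame of caddy_red between -0.02 and 0.02 m and z of sauce0 in the frame of caddy_red between -0.003 and 0.015 m and angle between sauce0's own z axis and vertical below 0.4 rad and linear speed of sauce0 below 0.03 m/s) or (x of sauce1 in the frame of caddy_red between -0.02 and 0.02 m and y of sauce1 in the frame of caddy_red between -0.02 and 0.02 m and z of sauce1 in the frame of caddy_red between -0.003 and 0.015 m and angle between sauce1's own z axis and vertical below 0.4 rad and linear speed of sauce1 below 0.03 m/s) or (x of sauce2 in the frame of caddy_red between -0.02 and 0.02 m and y of sauce2 in the frame of caddy_red between -0.02 and 0.02 m and z of sauce2 in the frame of caddy_red between -0.003 and 0.015 m and angle between sauce2's own z axis and vertical below 0.4 rad and linear speed of sauce2 below 0.03 m/s)) and ((x of sauce0 in the frame of caddy_white between -0.02 and 0.02 m and y of sauce0 in the frame of caddy_white between -0.02 and 0.02 m and z of sauce0 in the frame of caddy_white between -0.003 and 0.015 m and angle between sauce0's own z axis and vertical below 0.4 rad and linear speed of sauce0 below 0.03 m/s) or (x of sauce1 in the frame of caddy_white between -0.02 and 0.02 m and y of sauce1 in the frame of caddy_white between -0.02 and 0.02 m and z of sauce1 in the frame of caddy_white between -0.003 and 0.015 m and angle between sauce1's own z axis and vertical below 0.4 rad and linear speed of sauce1 below 0.03 m/s) or (x of sauce2 in the frame of caddy_white between -0.02 and 0.02 m and y of sauce2 in the frame of caddy_white between -0.02 and 0.02 m and z of sauce2 in the frame of caddy_white between -0.003 and 0.015 m and angle between sauce2's own z axis and vertical below 0.4 rad and linear speed of sauce2 below 0.03 m/s)) and ((x of sauce0 in the frame of caddy_yellow between -0.02 and 0.02 m and y of sauce0 in the frame of caddy_yellow between -0.02 and 0.02 m and z of sauce0 in the frame of caddy_yellow between -0.003 and 0.015 m and angle between sauce0's own z axis and vertical below 0.4 rad and linear speed of sauce0 below 0.03 m/s) or (x of sauce1 in the frame of caddy_yellow between -0.02 and 0.02 m and y of sauce1 in the frame of caddy_yellow between -0.02 and 0.02 m and z of sauce1 in the frame of caddy_yellow between -0.003 and 0.015 m and angle between sauce1's own z axis and vertical below 0.4 rad and linear speed of sauce1 below 0.03 m/s) or (x of sauce2 in the frame of caddy_yellow between -0.02 and 0.02 m and y of sauce2 in the frame of caddy_yellow between -0.02 and 0.02 m and z of sauce2 in the frame of caddy_yellow between -0.003 and 0.015 m and angle between sauce2's own z axis and vertical below 0.4 rad and linear speed of sauce2 below 0.03 m/s)) and value of joint unit_drawer0 below 0.008 m); the robot touches nothing.
It fails at once if the take-out carton is disturbed (moved more than 30 mm) (distance of carton from where it was at the start of the episode above 0.03 m).
It fails at once if the napkin dispenser is disturbed (moved more than 30 mm) (distance of napkins from where it was at the start of the episode above 0.03 m).
It fails at once if the stack of bowls is disturbed (moved more than 30 mm) (distance of bowls from where it was at the start of the episode above 0.03 m).
Of caddy_red, caddy_white, caddy_yellow only 2 to 3 are there at a start; the rules pass over those that are not, and their reading is None.
At some moment in a run one of sauce0, sauce1, sauce2 may be knocked a few centimetres aside while the robot is not near it.
Once in a run the grip may slacken for a moment while it holds something.
It also fails if it takes over 210 s, if anything falls off the work surface, if the arm or the gripper's body presses on something with over 40 N, if the wrist force passes 120 N, or if a joint passes its speed limit or range.

## Working session

There is one attempt and no reset: what is moved stays moved. The work goes in short steps, Python scripts to look and compute and a tool call to move; the robot and the scene stay as the last step left them, time stands still between calls to the robot, and variables do not carry over. Pictures are saved under pics/ and viewed, at most 14 in all, crops included, and the job is handed in when it is done.

Besides the shell and the picture viewer there is one more tool, called after "Emit:" by a JSON object that holds its "name" and its "arguments", one argument or row to a line. servo_tool: Moves the arm, as the interface text tells. Its arguments: {"type":"object","properties":{"moves":{"type":"array"}},"required":["moves"]}

```bash
ls; mkdir -p pics
python3 - <<'E'
from plant import manip
import cv2,numpy as np
s=manip.state();print(s)
for n in("scene","top"):
    f=manip.grab_frame(n);cv2.imwrite(f"pics/{n}0.png",f["image"]);print(n,f["mtx"],f["dist_coeffs"],f["eye"],f["rotation"])
E
```

```text
pics
{'time': 0.0, 'joint_pos': array([ 1.16998907e+00,  5.33490414e-02,  1.61429531e+00, -1.94759737e-05,
        1.47599422e+00, -1.19001924e-01]), 'joint_vel': array([ 6.08198815e-04, -1.08339751e-03,  2.28145500e-05,  8.15625175e-04,
        9.14641807e-04,  8.14597454e-05]), 'joint_efforts': array([ 8.08395816e-05, -3.93686843e+01, -3.70175350e+01, -1.16776023e-04,
        7.01686396e-03,  1.46847253e-05]), 'tool_pos': array([0.17356103, 0.59975151, 0.2214671 ]), 'tool_rot': array([-2.53521604e-04,  1.40435896e-01,  9.90089245e-01, -9.91096557e-04]), 'contact_force': array([ 0.00419166, -0.0218222 , -1.37918663]), 'ft_torque': array([ 0.00838378,  0.03928812, -0.04148516]), 'grasp_force': 0.0, 'gripper_width': 0.9984873260768151}
scene [[440.9791602    0.         251.22923062]
 [  0.         440.9791602  188.33600481]
 [  0.           0.           1.        ]] [-0.16012338  0.          0.          0.          0.        ] [1.28361101 0.0526417  0.79573887] [-0.26829615  0.61263428  0.67568781 -0.31006838]
top [[350.17190189   0.         253.68274647]
 [  0.         350.17190189 192.40062923]
 [  0.           0.           1.        ]] [0.0096922 0.        0.        0.        0.       ] [ 0.37825507 -0.02847701  1.05129988] [-0.06437426  0.70901428 -0.69803305  0.07684119]
```

View pics/scene0.png

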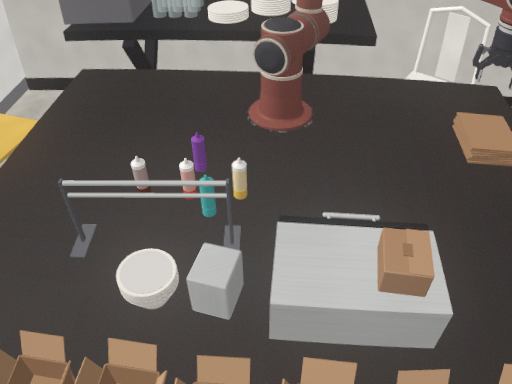

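View pics/top0.png

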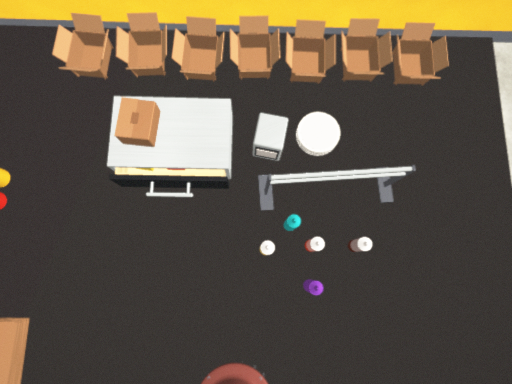

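Top view: drawer handle bar runs (148,194)–(192,195), unit top (110–233, 97–175), rail upper bar (272,180)–(413,168), bottles: yellow (267,248), red (316,244), brown (363,244), with purple and turquoise decoys at (315,288) and (293,221). The drawer is at the left (+y) side.

```bash
cat > h.py <<'E'
from plant import manip
import cv2,numpy as np
from scipy.spatial.transform import Rotation as R
def q(r): return R.from_quat(np.r_[r[1:],r[0]])
def grab(n,save=None):
    f=manip.grab_frame(n)
    if save: cv2.imwrite(f"pics/{save}.png",f["image"])
    return f
def ray(f,px):
    p=cv2.undistortPoints(np.array(px,float).reshape(-1,1,2),f["mtx"],f["dist_coeffs"])[:,0]
    return q(f["rotation"]).apply(np.c_[p,np.ones(len(p))])
def onz(f,px,z):
    d=ray(f,px); e=np.array(f["eye"]); return e+d*((z-e[2])/d[:,2])[:,None]
def tri(fs,pxs):
    A=np.zeros((3,3));b=np.zeros(3)
    for f,p in zip(fs,pxs):
        d=ray(f,[p])[0];d/=np.linalg.norm(d);P=np.eye(3)-np.outer(d,d);A+=P;b+=P@np.array(f["eye"])
    return np.linalg.solve(A,b)
def proj(f,P):
    Ri=q(f["rotation"]).inv(); P=np.atleast_2d(P)
    return cv2.projectPoints(Ri.apply(P-np.array(f["eye"])),np.zeros(3),np.zeros(3),f["mtx"],f["dist_coeffs"])[0][:,0]
def blobs(img,lo,hi,amin=15):
    m=cv2.inRange(cv2.cvtColor(img,cv2.COLOR_BGR2HSV),np.array(lo),np.array(hi))
    n,l,st,c=cv2.connectedComponentsWithStats(m)
    return [(tuple(np.round(c[i],1)),*st[i].tolist()) for i in range(1,n) if st[i,4]>=amin]
def tcp():
    s=manip.state();return np.array(s["tool_pos"]),q(s["tool_rot"])
def totool(target,yaw=None):
    "shift in mm (tool axes) to world target; yaw = world angle of tool y axis"
    p,r=tcp(); print("tcp",p.round(4),"eul",r.as_euler('xyz',degrees=True).round(1),"shift",(r.inv().apply(np.array(target)-p)*1000).round(1))
E
python3 - <<'E'
from h import *
f=grab("top");g=grab("scene")
im=f["image"]
print("unit corners",onz(f,[(114,97),(231,97),(233,178),(109,173)],.125).round(3))
print("handle",onz(f,[(148,194),(192,195)],.087).round(3))
print("bar ends",onz(f,[(272,180),(413,168)],.19).round(3))
# bar and unit from bright masks: fit
hsv=cv2.cvtColor(im,cv2.COLOR_BGR2HSV)
m=((hsv[:,:,1]<60)&(hsv[:,:,2]>110)).astype(np.uint8)
n,l,st,c=cv2.connectedComponentsWithStats(m)
for i in range(1,n):
    if st[i,4]>20 and st[i,1]>80 and st[i,0]<430: 
        r=cv2.minAreaRect(np.argwhere(l==i)[:,::-1].astype(np.float32));print(st[i],c[i].round(1),[np.round(x,1) for x in r])
for nm,lo,hi in[("purple",(125,80,40),(150,255,255)),("turq",(80,80,60),(98,255,255)),("wood/yel",(15,80,80),(35,255,255)),("red",(0,90,80),(8,255,255))]:
    print(nm,[b for b in blobs(im,lo,hi) if b[0][1]>80],[b for b in blobs(g["image"],lo,hi) if 130<b[0][1]<330])
x=[tri((f,g),p) for p in [((267,247),(240,159)),((316,243),(187,160)),((363,243),(139,157))]]
print(np.round(x,3))
crop=cv2.resize(im[80:200,95:250],None,fx=5,fy=5,interpolation=cv2.INTER_CUBIC);cv2.imwrite("pics/c1.png",crop)
E
```

```text
unit corners [[0.834 0.355 0.125]
 [0.843 0.025 0.125]
 [0.605 0.013 0.125]
 [0.613 0.348 0.125]]
handle [[0.564 0.25  0.087]
 [0.563 0.128 0.087]]
bar ends [[ 0.586 -0.088  0.19 ]
 [ 0.624 -0.45   0.19 ]]
[ 107   95  126   84 7439] [179.2 137.6] [array([169.9, 136.2]), array([124.5,  80. ]), np.float64(1.8)]
[ 296  111   45   45 1594] [317.7 133.1] [array([318., 133.]), array([44., 44.]), np.float64(90.0)]
[ 253  112   36   49 1106] [270.5 132.2] [array([269.6, 135.9]), array([30.6, 44.3]), np.float64(11.3)]
[256 148  21  11 142] [265.8 153. ] [array([265.7, 153.6]), array([20.8,  8. ]), np.float64(11.3)]
[ 259  166  157   44 1959] [332.3 180.1] [array([337.5, 187.4]), array([ 35.1, 156.9]), np.float64(86.5)]
[146 181  48  16 308] [169.1 192.1] [array([169.5, 188.5]), array([47., 15.]), np.float64(0.0)]
[310 236  15  16 188] [317.1 243.3] [array([317. , 243.5]), array([15., 14.]), np.float64(90.0)]
[351 236  22  16 264] [361.9 244. ] [array([361.5, 243.5]), array([15., 21.]), np.float64(90.0)]
[260 240  15  16 182] [267.2 247.1] [array([267.3, 247.3]), array([14.8, 14.1]), np.float6
[... 622 characters left out ...]
(167.6), np.float64(175.0)), 114, 172, 111, 5, 120), ((np.float64(261.5), np.float64(252.5)), 259, 249, 7, 7, 15)] [((np.float64(12.8), np.float64(132.8)), 0, 113, 38, 50, 1054), ((np.float64(239.9), np.float64(193.8)), 233, 188, 15, 12, 133)]
red [((np.float64(2.7), np.float64(200.1)), 0, 191, 8, 19, 107), ((np.float64(307.3), np.float64(246.1)), 304, 240, 9, 12, 56), ((np.float64(234.3), np.float64(374.8)), 201, 363, 68, 21, 1010)] [((np.float64(140.3), np.float64(189.2)), 136, 187, 12, 5, 21), ((np.float64(190.3), np.float64(190.8)), 183, 188, 14, 5, 40), ((np.float64(189.5), np.float64(198.4)), 185, 198, 10, 2, 16)]
[[ 0.421 -0.08   0.121]
 [ 0.434 -0.211  0.119]
 [ 0.436 -0.336  0.122]]
```

View pics/c1.png

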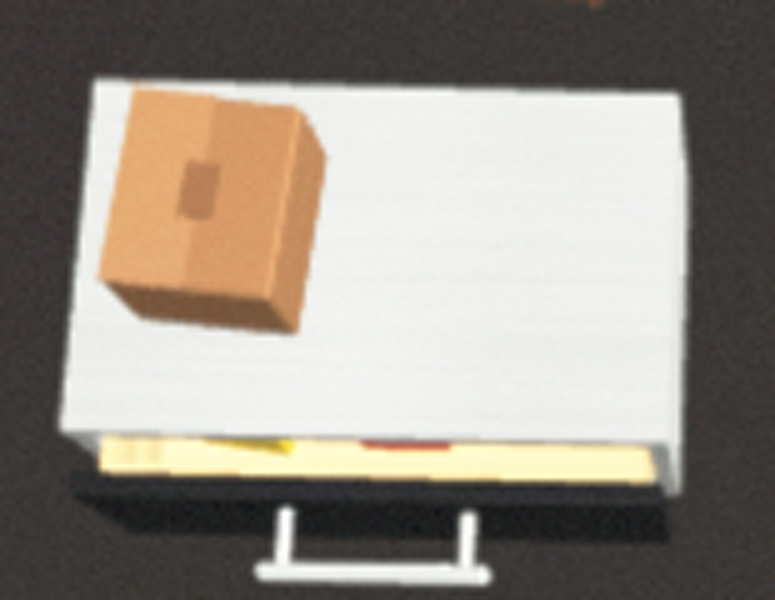

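The crop shows the drawer slightly open with a yellow caddy at crop (250,447) and a red one at (405,446). The handle runs (255,572)–(490,576), and the carton is on the unit's left half.

```bash
cat >> h.py <<'E'
def plan(target,yawdeg,n,mode=None):
    "n equal rows (screw) to a tool-down pose whose tool y axis has world heading yawdeg (or +180 if nearer)"
    p,r=tcp(); z=np.array([0,0,-1.]);best=None
    for k in(0,180):
        a=np.radians(yawdeg+k);y=np.array([np.cos(a),np.sin(a),0]);x=np.cross(y,z)
        Rt=R.from_matrix(np.c_[x,y,z]);rel=r.inv()*Rt
        if mode is not None and k!=mode: continue
        if best is None or rel.magnitude()<best.magnitude(): best=rel
    T=np.eye(4);T[:3,:3]=best.as_matrix();T[:3,3]=r.inv().apply(np.array(target)-p)
    from scipy.linalg import logm,expm
    d=expm(np.real(logm(T))/n)
    rv=R.from_matrix(d[:3,:3]).as_rotvec(degrees=True)
    hd=r.as_matrix()[:,1]
    print(f"tcp {p.round(4)} yaw_y {np.degrees(np.arctan2(hd[1],hd[0])):.1f} t {manip.state()['time']:.1f} | row x{n}:",(d[:3,3]*1000).round(1).tolist(),rv.round(2).tolist())
E
python3 - <<'E'
from h import *
f=grab("top")
c=lambda x,y:(95+x/5-.4,80+y/5-.4)
P=onz(f,[c(95,80),c(680,93),c(668,443),c(62,430)],.125);print(P.round(4),P.mean(0).round(4))
for a,b in((0,1),(3,2),(0,3),(1,2)): print(np.degrees(np.arctan2(*(P[a]-P[b])[:2])).round(2))
H=onz(f,[c(255,572),c(490,576)],.087);print(H.round(4),H.mean(0));print(np.degrees(np.arctan2(*(H[0]-H[1])[:2])).round(2))
plan([H.mean(0)[0],H.mean(0)[1],.16],2,12)
crop=cv2.resize(f["image"][150:310,250:430],None,fx=4,fy=4,interpolation=cv2.INTER_CUBIC);cv2.imwrite("pics/c2.png",crop)
E
```

```text
[[0.8387 0.3566 0.125 ]
 [0.8389 0.0259 0.125 ]
 [0.6325 0.027  0.125 ]
 [0.6334 0.3556 0.125 ]] [0.7359 0.1913 0.125 ]
-0.03
0.17
89.73
90.3
[[0.5641 0.2571 0.087 ]
 [0.5641 0.1265 0.087 ]] [0.56407894 0.1917988  0.087     ]
0.0
tcp [0.1737 0.6001 0.2221] yaw_y 73.9 t 0.2 | row x12: [-50.2, 2.5, 5.2] [-0.0, 0.0, 5.99]
```

View pics/c2.png

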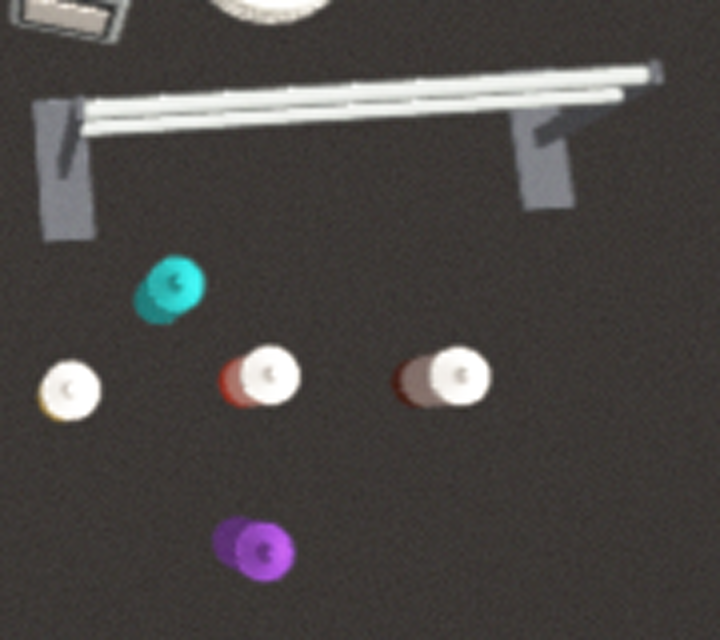

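The rail in this crop: upper bar (82,107)–(650,75), lower bar (82,128)–(622,96). Moving above the handle.

Emit:
{"name": "servo_tool", "arguments": {
  "moves": [
    [[-50,2.5,5,0,0,6.1,30],[-50,2.5,5,0,0,6.1,30],[-50,2.5,5,0,0,6.1,30],[-50,2.5,5,0,0,6.1,30],[-50,2.5,5,0,0,6.1,30],[-50,2.5,5,0,0,6.1,30],[-50,2.5,5,0,0,6.1,30],[-50,2.5,5,0,0,6.1,30],[-50,2.5,5,0,0,6.1,30],[-50,2.5,5,0,0,6.1,30],[-50,2.5,5,0,0,6.1,30],[-50,2.5,5,0,0,6.1,30]]
  ]
}}

```text
time: 1.75
tool_pos: [0.558, 0.1895, 0.1625]
tool_rot: [0.0, 0.704, 0.71, 0.0]
contact_force: [0.8, -1.1, 0.4]
gripper_width: 0.351
grasp_force: 0.0
```

Run:
```python
from h import *
f=grab("top")
c=lambda x,y:(250+x/4-.4,150+y/4-.4)
U=onz(f,[c(82,107),c(650,75)],.19);L=onz(f,[c(82,128),c(622,96)],.152)
print(U.round(4),U.mean(0).round(4));print(L.round(4))
for V in(U,L): print(np.degrees(np.arctan2(*(V[0]-V[1])[:2])).round(2))
plan([.564,.192,.082],0,3)
w=grab("wrist","w1");print(proj(w,[[.564,.252,.087],[.564,.132,.087]]).round(0))
```

```text
[[ 0.5953 -0.0836  0.19  ]
 [ 0.623  -0.4477  0.19  ]] [ 0.6092 -0.2657  0.19  ]
[[ 0.5906 -0.0861  0.152 ]
 [ 0.619  -0.4464  0.152 ]]
-4.36
-4.51
tcp [0.5584 0.1843 0.1615] yaw_y 0.1 t 1.8 | row x3: [2.6, 1.9, 26.5] [-0.01, 0.09, 0.03]
[[267. 101.]
 [266. 266.]]
```

View pics/w1.png

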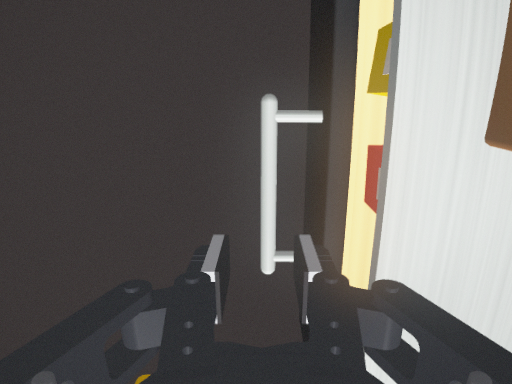

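Wrist view shows the bar handle at column 268 from row 100 to 270, with the fingers straddling it slightly left. The yellow caddy (385,60) and the red one (375,180) show behind the front. Descend, grip and pull.

Emit:
{"name": "servo_tool", "arguments": {
  "moves": [
    [[8,5.5,20,0,0,0,30],[0,0,20,0,0,0,30],[0,0,20,0,0,0,30],[0,0,19,0,0,0,30],[0,0,0,0,0,0,30],[0,0,0,0,0,0,0],[0,0,0,0,0,0,0],[0,0,0,0,0,0,0],[0,0,0,0,0,0,0]]
  ]
}}

```text
time: 2.98
tool_pos: [0.5633, 0.1992, 0.0843]
tool_rot: [0.0, 0.703, 0.711, 0.0]
contact_force: [0.8, -0.5, -0.4]
gripper_width: -0.002
grasp_force: 0.0
```

Emit:
{"name": "servo_tool", "arguments": {
  "moves": [
    [[0,-8,0,0,0,0,0],[0,-12,0,0,0,0,0],[0,-12,0,0,0,0,0],[0,-12,0,0,0,0,0],[0,-12,0,0,0,0,0],[0,-12,0,0,0,0,0],[0,-12,0,0,0,0,0],[0,-12,0,0,0,0,0],[0,-12,0,0,0,0,0],[0,-12,0,0,0,0,0],[0,-8,0,0,0,0,0],[0,0,0,0,0,0,0]]
  ]
}}

```text
time: 4.47
tool_pos: [0.4385, 0.1978, 0.0837]
tool_rot: [0.0, 0.703, 0.711, 0.0]
contact_force: [0.6, -0.0, -0.6]
gripper_width: -0.002
grasp_force: 0.0
```

Run:
```python
from h import *
w=grab("wrist");t=grab("top")
c=cv2.resize(t["image"][80:260,90:250],(480,540));
cv2.imwrite("pics/m1.png",np.hstack([c[:384,:],cv2.resize(w["image"],None,fx=.6,fy=.6).copy() if 0 else cv2.copyMakeBorder(cv2.resize(w["image"],(307,230)),0,154,0,0,0)]))
```

```text
(no output)
```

View pics/m1.png

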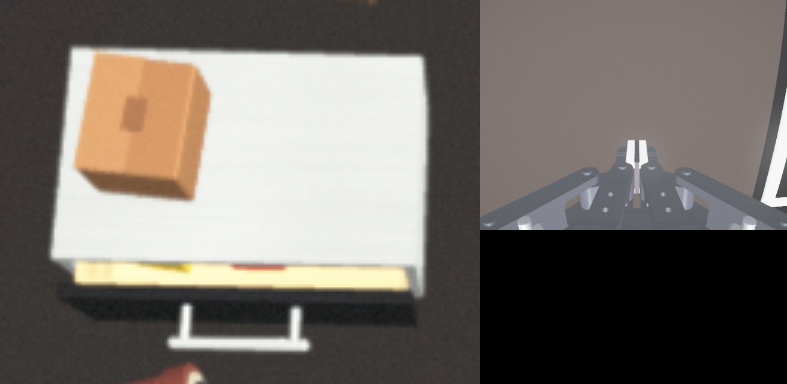

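The drawer did not move: the handle is still where it was in the top view, and the fingers are shut on nothing. I'll check the handle height by triangulation.

Run:
```python
from h import *
f=grab("top");g=grab("scene","scene1")
im=g["image"];h=cv2.cvtColor(im,cv2.COLOR_BGR2HSV)
for n,F,(x0,x1,y0,y1) in(("s",g,(310,395,195,228)),("t",f,(140,200,178,205))):
    h=cv2.cvtColor(F["image"],cv2.COLOR_BGR2HSV)[y0:y1,x0:x1]
    m=((h[:,:,1]<60)&(h[:,:,2]>110)).astype(np.uint8)
    ys,xs=np.nonzero(m);print(n,xs.min()+x0,xs.max()+x0,ys.min()+y0,ys.max()+y0)
    for s in(xs.min(),(xs.min()+xs.max())//2,xs.max()):print(s+x0,ys[abs(xs-s)<2].mean()+y0)
P=[.564,.252,.087],[.564,.132,.087],[.564,.192,.087]
print(proj(f,P).round(1),proj(g,P).round(1))
plan([.564,.192,.16],0,3)
```

```text
s 310 379 212 227
310 225.5
344 218.5909090909091
379 217.22222222222223
t 146 193 181 204
146 193.71428571428572
169 194.0
193 194.6
[[147.4 194.1]
 [190.6 194.8]
 [169.1 194.4]] [[377.4 217.1]
 [324.7 214. ]
 [351.1 215.6]]
tcp [0.4394 0.1978 0.0839] yaw_y 0.6 t 4.7 | row x3: [-2.3, 41.5, -25.4] [0.01, -0.0, 0.22]
```

Run:
```python
from h import *
w=grab("wrist","w2");print(w["mtx"][0][0],w["eye"],q(w["rotation"]).as_matrix().round(2))
p,r=tcp();print(p)
for k in(-20,-5,0,14):print(k,proj(w,p+r.apply([[0,0,k/1000]])).round(0))
```

```text
333.65941669482055 [0.4402673  0.26748474 0.23458836] [[ 1.    0.01  0.  ]
 [ 0.01 -0.96 -0.27]
 [ 0.    0.27 -0.96]]
[0.43935068 0.19784532 0.08380748]
-20 [[257. 265.]]
-5 [[257. 250.]]
0 [[257. 245.]]
14 [[258. 234.]]
```

View pics/w2.png

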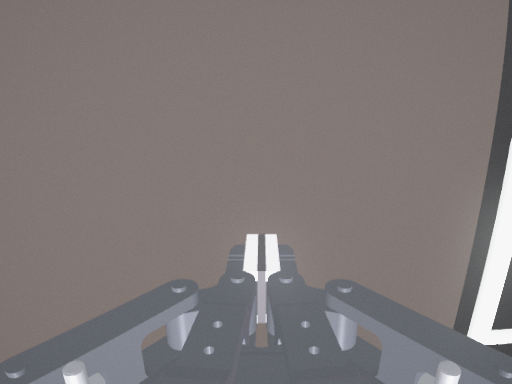

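Fingers are shut at (262,240), with the handle at the far right edge. Retry and look before closing.

Emit:
{"name": "servo_tool", "arguments": {
  "moves": [
    [[-2,0,-40,0,0,0,40],[-2,0,-40,0,0,0,40],[-2,40,0,0,0,0,40],[0,45,0,0,0,0,40],[0,40,0,0,0,0,40],[0,0,20,0,0,0,40],[0,0,20,0,0,0,40],[0,0,20,0,0,0,40],[0,0,20,0,0,0,40],[0,0,6,0,0,0,40],[0,0,0,0,0,0,40]]
  ]
}}

```text
time: 6.1
tool_pos: [0.5637, 0.1933, 0.0773]
tool_rot: [-0.0, 0.703, 0.711, -0.0]
contact_force: [0.3, 0.3, 0.3]
gripper_width: 0.471
grasp_force: 0.0
```

Run:
```python
from h import *
w=grab("wrist","w3")
plan([.564,.192,.078],0,1);print(manip.state()["gripper_width"],proj(w,[[.564,.252,.087],[.564,.132,.087]]).round(0))
```

```text
tcp [0.5643 0.1934 0.0781] yaw_y 0.7 t 6.2 | row x1: [-1.4, -0.3, 0.1] [0.04, -0.01, 0.66]
0.4736965744457229 [[259. 126.]
 [257. 359.]]
```

View pics/w3.png

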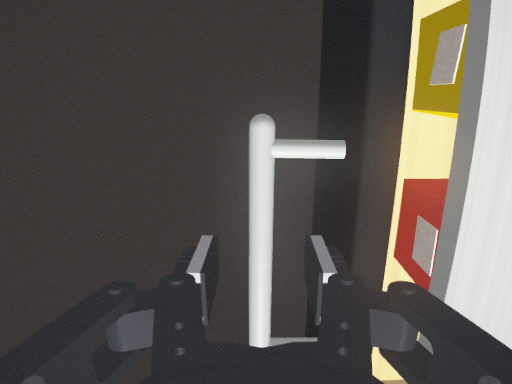

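Bar at column 260 between the pads. Close.

Emit:
{"name": "servo_tool", "arguments": {
  "moves": [
    [[0,0,0,0,0,0,0],[0,0,0,0,0,0,0],[0,0,0,0,0,0,0],[0,0,0,0,0,0,0],[0,0,0,0,0,0,0],[0,0,0,0,0,0,0]]
  ]
}}

```text
time: 6.9
tool_pos: [0.565, 0.1934, 0.0792]
tool_rot: [0.001, 0.703, 0.711, 0.001]
contact_force: [-0.9, -0.3, 5.7]
gripper_width: 0.08
grasp_force: 59.0
```

Emit:
{"name": "servo_tool", "arguments": {
  "moves": [
    [[0,-6,0,0,0,0,0],[0,-12,0,0,0,0,0],[0,-12,0,0,0,0,0],[0,-12,0,0,0,0,0],[0,-12,0,0,0,0,0],[0,-12,0,0,0,0,0],[0,-12,0,0,0,0,0],[0,-12,0,0,0,0,0],[0,-12,0,0,0,0,0],[0,-12,0,0,0,0,0],[0,-8,0,0,0,0,0],[0,0,0,0,0,0,0]]
  ]
}}

```text
time: 8.4
tool_pos: [0.442, 0.1934, 0.0791]
tool_rot: [-0.001, 0.703, 0.711, 0.002]
contact_force: [-0.8, 4.9, 8.1]
gripper_width: 0.082
grasp_force: 59.2
```

Emit:
{"name": "servo_tool", "arguments": {
  "moves": [
    [[0,-3,0,0,0,0,0],[0,-3,0,0,0,0,0],[0,-3,0,0,0,0,0],[0,-2,0,0,0,0,0],[0,0,0,0,0,0,0]]
  ]
}}

```text
time: 9.02
tool_pos: [0.4323, 0.1935, 0.0791]
tool_rot: [0.0, 0.703, 0.711, 0.003]
contact_force: [3.0, 5.9, 5.4]
gripper_width: 0.081
grasp_force: 59.0
```

Emit:
{"name": "servo_tool", "arguments": {
  "moves": [
    [[0,-3,0,0,0,0,0],[0,-3,0,0,0,0,0],[0,0,0,0,0,0,0]]
  ]
}}

```text
time: 9.4
tool_pos: [0.432, 0.1935, 0.0794]
tool_rot: [0.005, 0.703, 0.711, 0.01]
contact_force: [25.1, 6.9, -14.0]
gripper_width: 0.082
grasp_force: 57.8
```

At the stop (25 N). Relax, release, rise.

Emit:
{"name": "servo_tool", "arguments": {
  "moves": [
    [[0,5,0,0,0,0,0],[0,0,0,0,0,0,36],[0,0,0,0,0,0,36],[0,0,0,0,0,0,36],[0,0,-30,0,0,0,36],[0,0,-50,0,0,0,60],[0,0,-60,0,0,0,80],[0,0,-50,0,0,0,80],[0,0,0,0,0,0,80]]
  ]
}}

```text
time: 10.52
tool_pos: [0.4321, 0.1922, 0.2732]
tool_rot: [0.002, 0.703, 0.711, 0.004]
contact_force: [0.9, -0.1, -0.2]
gripper_width: 0.937
grasp_force: 0.0
```

Run:
```python
from h import *
p,r=tcp();print(p)
w=grab("wrist");t=grab("top")
c=cv2.resize(t["image"][115:255,95:250],(425,384),interpolation=cv2.INTER_CUBIC)
cv2.imwrite("pics/m2.png",np.hstack([c,cv2.resize(w["image"],(375,281)) if 0 else cv2.copyMakeBorder(cv2.resize(w["image"],(375,281)),0,103,0,0,0)]))
```

```text
[0.4320807  0.19224569 0.27318814]
```

View pics/m2.png

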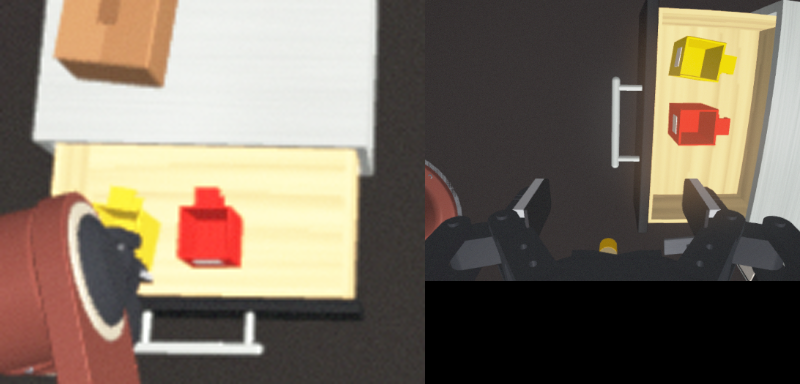

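The drawer is out, with two caddies in it (no white): yellow at wrist-crop (700,58) and red at (692,125), hooks towards the back. Measure the rims on the plane z = 0.094.

```bash
cat >> h.py <<'E'
HS={"red":[((0,120,50),(9,255,255)),((172,120,50),(180,255,255))],"yellow":[((22,150,60),(34,255,255))]}
def rim(f,col,z,box,k=31):
    "metric rectified (1px=0.5mm) rim rectangle of a caddy on plane z; box=(x0,x1,y0,y1)"
    x0,x1,y0,y1=box
    X,Y=np.meshgrid(np.arange(x0,x1,.0005),np.arange(y0,y1,.0005))
    uv=proj(f,np.c_[X.ravel(),Y.ravel(),np.full(X.size,z)]).reshape(*X.shape,2).astype(np.float32)
    im=cv2.remap(f["image"],uv[...,0].copy(),uv[...,1].copy(),cv2.INTER_LINEAR)
    h=cv2.cvtColor(im,cv2.COLOR_BGR2HSV);m=sum(cv2.inRange(h,np.array(a),np.array(b)) for a,b in HS[col])
    m=(m>0).astype(np.uint8)*255
    n,l,st,c=cv2.connectedComponentsWithStats(m);i=1+np.argmax(st[1:,4]);m=(l==i).astype(np.uint8)
    cs,_=cv2.findContours(m,cv2.RETR_EXTERNAL,cv2.CHAIN_APPROX_NONE);m=cv2.drawContours(m*0,cs,-1,1,-1)
    full=cv2.boundingRect(m)
    m2=cv2.morphologyEx(cv2.copyMakeBorder(m,80,80,80,80,cv2.BORDER_CONSTANT),cv2.MORPH_OPEN,cv2.getStructuringElement(cv2.MORPH_ELLIPSE,(2*k,2*k)))[80:-80,80:-80]
    cs,_=cv2.findContours(m2,cv2.RETR_EXTERNAL,cv2.CHAIN_APPROX_NONE);r=cv2.minAreaRect(max(cs,key=cv2.contourArea))
    (cx,cy),sz,a=r
    print(col,"centre",(round(x0+cx*.0005,4),round(y0+cy*.0005,4)),"size mm",np.round(np.array(sz)/2,1),"angle",round(a,1),"(+-90) ext x",(x0+full[0]*.0005,x0+(full[0]+full[2])*.0005))
    return m,m2
E
python3 - <<'E'
from h import *
w=grab("wrist");t=grab("top")
b=(.44,.66,.03,.36)
for c in("red","yellow"): rim(w,c,.094,b)
rim(t,"red",.094,b)
m,m2=rim(w,"yellow",.094,b)
plan([.5,.15,.27],90,9)
E
```

```text
red centre (0.5463, 0.194) size mm [60.  76.5] angle 90.0 (+-90) ext x (0.507, 0.5965)
yellow centre (0.5449, 0.2814) size mm [53.6 76.1] angle 83.3 (+-90) ext x (0.504, 0.5955)
red centre (0.51, 0.3285) size mm [139.  62.] angle 0.0 (+-90) ext x (0.44, 0.5865)
yellow centre (0.5449, 0.2814) size mm [53.6 76.1] angle 83.3 (+-90) ext x (0.504, 0.5955)
tcp [0.4291 0.1914 0.2655] yaw_y 0.7 t 10.7 | row x9: [-9.5, 3.3, -0.5] [-0.02, -0.01, -9.93]
```

Run:
```python
from h import *
plan([.52,.22,.22],90,9,0)
```

```text
tcp [0.4291 0.1914 0.2655] yaw_y 0.7 t 10.7 | row x9: [-4.6, 10.8, 5.0] [-0.02, -0.01, -9.93]
```

Emit:
{"name": "servo_tool", "arguments": {
  "moves": [
    [[-4.6,10.8,5,0,0,-9.9,80],[-4.6,10.8,5,0,0,-9.9,80],[-4.6,10.8,5,0,0,-9.9,80],[-4.6,10.8,5,0,0,-9.9,80],[-4.6,10.8,5,0,0,-9.9,80],[-4.6,10.8,5,0,0,-9.9,80],[-4.6,10.8,5,0,0,-9.9,80],[-4.6,10.8,5,0,0,-9.9,80],[-4.6,10.8,5,0,0,-9.9,80],[0,0,0,0,0,0,80]]
  ]
}}

```text
time: 11.98
tool_pos: [0.52, 0.2198, 0.2197]
tool_rot: [-0.003, 0.003, 1.0, -0.001]
contact_force: [-0.0, -0.7, -0.7]
gripper_width: 0.938
grasp_force: 0.0
```

Run:
```python
from h import *
w=grab("wrist","w4");b=(.44,.66,.03,.36)
M=[rim(w,c,.094,b,36) for c in("red","yellow")]
o=np.hstack([np.hstack([m*120+m2*120]) for m,m2 in M])
o=o[:, :]
cv2.imwrite("pics/m3.png",np.hstack([cv2.resize(o,None,fx=.5,fy=.5), cv2.copyMakeBorder(cv2.cvtColor(w["image"],cv2.COLOR_BGR2GRAY),0,max(0,o.shape[0]//2-384),0,0,0)[:o.shape[0]//2 if o.shape[0]//2>384 else 384]]) if o.shape[0]//2>=384 else np.vstack([cv2.copyMakeBorder(cv2.resize(o,None,fx=.5,fy=.5),0,0,0,max(0,512-o.shape[1]//2),0)[:,:512]]))
plan([.534,.194,.12],90,1,0)
```

```text
red centre (0.5467, 0.1903) size mm [52.5 72.5] angle 90.0 (+-90) ext x (0.5095000000000001, 0.5965)
yellow centre (0.5459, 0.2773) size mm [61.4 72.4] angle 82.9 (+-90) ext x (0.5065, 0.596)
tcp [0.5202 0.2196 0.2205] yaw_y 89.6 t 12.0 | row x1: [-14.4, -25.4, 100.5] [-0.07, -0.22, -0.39]
```

View pics/w4.png

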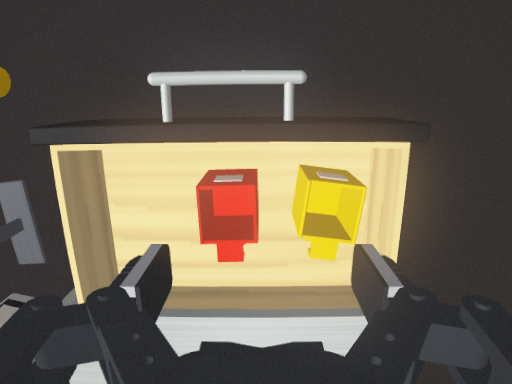

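Red rim corners at about (200,182), (258,182), (258,241), (200,241); yellow far rim corners at (362,187) and (356,241).

Run:
```python
from h import *
w=grab("wrist");print(w["eye"])
P=onz(w,[(200,182),(258,182),(258,241),(200,241)],.094);print(P.round(4),P.mean(0).round(4))
Y=onz(w,[(362,187),(356,241)],.094);print(Y.round(4))
H=onz(w,[(230,261),(324,259)],.09);print("hook ends",H.round(4))
c=cv2.resize(w["image"][155:275,185:385],(800,480),interpolation=cv2.INTER_CUBIC);cv2.imwrite("pics/c5.png",c)
```

```text
[0.4530662  0.22055038 0.37149672]
[[0.5211 0.167  0.094 ]
 [0.5215 0.2168 0.094 ]
 [0.5763 0.2162 0.094 ]
 [0.5761 0.1637 0.094 ]] [0.5488 0.1909 0.094 ]
[[0.5266 0.307  0.094 ]
 [0.5774 0.3054 0.094 ]]
hook ends [[0.5983 0.1897 0.09  ]
 [0.5971 0.2777 0.09  ]]
```

View pics/c5.png

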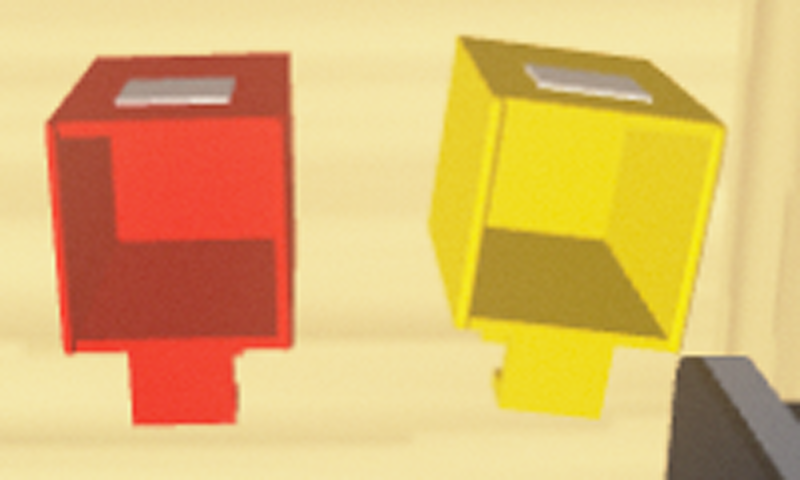

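Crop corners: red (48,122),(285,117),(292,347),(68,350); yellow (500,98),(725,126),(680,350),(460,325).

Run:
```python
from h import *
w=grab("wrist")
for n,a in(("red",[(48,122),(285,117),(292,347),(68,350)]),("yel",[(500,98),(725,126),(680,350),(460,325)])):
    P=onz(w,np.array(a)/4+np.array([185,155])-.4,.094);d=(P[2]+P[3]-P[0]-P[1]);e=P[1]+P[2]-P[0]-P[3]
    print(n,P.mean(0).round(4),"yaw",np.degrees(np.arctan2(d[1],d[0])).round(1),np.degrees(np.arctan2(-e[0],e[1])).round(1),np.linalg.norm(d)/2,np.linalg.norm(e)/2)
plan([.549,.191,.12],90,1,0)
```

```text
red [0.5509 0.1898 0.094 ] yaw 1.1 0.7 0.05361465421491168 0.051090934493225645
yel [0.5495 0.2824 0.094 ] yaw -7.3 -7.6 0.05308401885364599 0.05047857947400665
tcp [0.5206 0.2195 0.2218] yaw_y 89.6 t 12.1 | row x1: [-28.7, -28.3, 101.8] [-0.03, -0.09, -0.37]
```

Descend on red.

Emit:
{"name": "servo_tool", "arguments": {
  "moves": [
    [[-13,-15,20,0,0,0,72],[-13.5,-15,30,0,0,0.5,72],[0,0,25,0,0,0,72],[0,0,25,0,0,0,72],[0,0,24,0,0,0,72],[0,0,24,0,0,0,72],[0,0,0,0,0,0,72],[0,0,0,0,0,0,40],[0,0,0,0,0,0,40],[0,0,0,0,0,0,40],[0,0,0,0,0,0,40]]
  ]
}}

```text
time: 13.5
tool_pos: [0.5486, 0.1899, 0.076]
tool_rot: [0.001, 0.006, 1.0, 0.0]
contact_force: [0.9, 0.1, 3.8]
gripper_width: 0.581
grasp_force: 62.5
```

Emit:
{"name": "servo_tool", "arguments": {
  "moves": [
    [[0,0,-10,0,0,0,40],[0,0,-30,0,0,0,40],[0,0,-45,0,0,0,40],[0,0,-50,0,0,0,40],[0,0,-50,0,0,0,40],[0,0,0,0,0,0,40]]
  ]
}}

```text
time: 14.25
tool_pos: [0.5499, 0.1904, 0.2662]
tool_rot: [0.005, 0.006, 1.0, 0.001]
contact_force: [-0.0, 0.3, -1.0]
gripper_width: 0.582
grasp_force: 62.3
```

Run:
```python
from h import *
plan([.498,-.344,.26],94.4,12,0)
```

```text
tcp [0.5499 0.1904 0.2662] yaw_y 89.3 t 14.2 | row x12: [5.6, -44.4, 0.4] [0.01, 0.05, -0.43]
```

Emit:
{"name": "servo_tool", "arguments": {
  "moves": [
    [[5.6,-30,0,0,0,-0.4,40],[5.6,-47,0,0,0,-0.4,40],[5.6,-47,0,0,0,-0.4,40],[5.6,-47,0,0,0,-0.4,40],[5.6,-47,0,0,0,-0.4,40],[5.6,-47,0,0,0,-0.4,40],[5.6,-47,0,0,0,-0.4,40],[5.6,-47,0,0,0,-0.4,40],[5.6,-47,0,0,0,-0.5,40],[5.6,-47,0,0,0,-0.5,40],[5.6,-47,0,0,0,-0.5,40],[5.6,-32,0,0,0,-0.5,40]]
  ]
}}

```text
time: 15.75
tool_pos: [0.4933, -0.3449, 0.2575]
tool_rot: [-0.001, -0.038, 0.999, 0.001]
contact_force: [0.1, 0.1, -1.2]
gripper_width: 0.584
grasp_force: 62.3
```

Run:
```python
from h import *
print({k:np.round(v,3) for k,v in manip.state().items() if k in("gripper_width","grasp_force","contact_force")})
plan([.498,-.344,.26],94.4,1,0)
w=grab("wrist","w6")
U=np.array([.6092,-.2657,.19]);a=np.radians(4.4);e=np.array([-np.sin(a),np.cos(a),0])
print(proj(w,[U+e*k for k in(-.15,-.07,0,.1)]).round(0).tolist())
```

```text
{'contact_force': array([ 0.091,  0.143, -1.242]), 'grasp_force': np.float64(62.318), 'gripper_width': np.float64(0.584)}
tcp [ 0.4933 -0.3449  0.2575] yaw_y 94.4 t 15.8 | row x1: [-4.8, 0.5, -2.5] [0.15, -0.14, 0.0]
[[162.0, 344.0], [261.0, 345.0], [348.0, 344.0], [464.0, 338.0]]
```

View pics/w6.png

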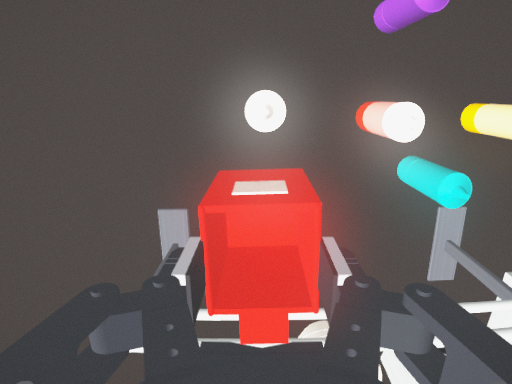

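The red caddy is held straight, hook end at (264,340), and the upper bar crosses around row 345 as predicted. Lower to gap height and advance.

Emit:
{"name": "servo_tool", "arguments": {
  "moves": [
    [[0,0,25,0,0,0,40],[0,0,25,0,0,0,40],[0,0,8,0,0,0,40],[-15,0,0,0,0,0,40],[-15,0,0,0,0,0,40],[-10,0,0,0,0,0,40],[-5,0,0,0,0,0,40],[0,0,0,0,0,0,40],[0,0,0,0,0,0,40]]
  ]
}}

```text
time: 16.92
tool_pos: [0.5391, -0.3401, 0.2017]
tool_rot: [-0.0, -0.039, 0.999, 0.0]
contact_force: [-0.5, 0.5, -0.6]
gripper_width: 0.587
grasp_force: 62.4
```

Run:
```python
from h import *
plan([.576,-.3385,.199],94.4,1,0)
s=grab("scene");c=cv2.resize(s["image"][155:265,50:260],(800,420),interpolation=cv2.INTER_CUBIC);cv2.imwrite("pics/c7.png",c)
```

```text
tcp [ 0.5391 -0.3401  0.2017] yaw_y 94.4 t 16.9 | row x1: [-36.9, -1.2, 2.7] [0.0, -0.01, 0.05]
```

View pics/c7.png

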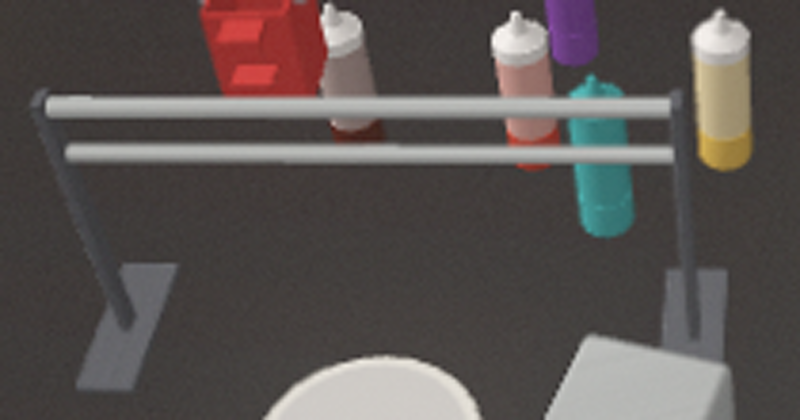

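Red caddy hook facing the bar at left (crop ~(240,60)), upper bar at crop row 107. Advance.

Emit:
{"name": "servo_tool", "arguments": {
  "moves": [
    [[-10,-1,2.5,0,0,0,40],[-8,0,0,0,0,0,40],[-8,0,0,0,0,0,40],[-5,0,0,0,0,0,40],[0,0,0,0,0,0,40],[0,0,0,0,0,0,40]]
  ]
}}

```text
time: 17.73
tool_pos: [0.5702, -0.3387, 0.1991]
tool_rot: [-0.0, -0.039, 0.999, 0.0]
contact_force: [0.1, 0.3, -1.5]
gripper_width: 0.583
grasp_force: 62.4
```

Emit:
{"name": "servo_tool", "arguments": {
  "moves": [
    [[-2,0,0,0,0,0,40],[-2,0,0,0,0,0,40],[0,0,0,0,0,0,40]]
  ]
}}

```text
time: 18.1
tool_pos: [0.5743, -0.3384, 0.1992]
tool_rot: [-0.0, -0.039, 0.999, -0.0]
contact_force: [0.1, -0.4, -0.6]
gripper_width: 0.583
grasp_force: 62.4
```

Emit:
{"name": "servo_tool", "arguments": {
  "moves": [
    [[-2,0,0,0,0,0,40],[0,0,0,0,0,0,40],[0,0,0,0,0,0,40]]
  ]
}}

```text
time: 18.48
tool_pos: [0.5763, -0.3383, 0.1992]
tool_rot: [-0.0, -0.039, 0.999, -0.0]
contact_force: [-0.2, 0.4, -1.7]
gripper_width: 0.583
grasp_force: 62.4
```

Emit:
{"name": "servo_tool", "arguments": {
  "moves": [
    [[-1.5,0,0,0,0,0,40],[0,0,0,0,0,0,40],[0,0,0,0,0,0,40]]
  ]
}}

```text
time: 18.85
tool_pos: [0.5777, -0.3382, 0.1992]
tool_rot: [-0.0, -0.039, 0.999, 0.0]
contact_force: [-1.9, 1.1, -1.3]
gripper_width: 0.585
grasp_force: 62.4
```

Emit:
{"name": "servo_tool", "arguments": {
  "moves": [
    [[-1.5,0,0,0,0,0,40],[0,0,0,0,0,0,40],[0,0,0,0,0,0,40]]
  ]
}}

```text
time: 19.23
tool_pos: [0.5789, -0.3381, 0.1992]
tool_rot: [-0.001, -0.039, 0.999, 0.0]
contact_force: [-3.4, 0.1, 1.2]
gripper_width: 0.584
grasp_force: 62.5
```

Contact with the lower bar at about x=0.5772. Back off 2 mm and let down.

Emit:
{"name": "servo_tool", "arguments": {
  "moves": [
    [[2.5,0,0,0,0,0,40],[0,0,3,0,0,0,40],[0,0,3,0,0,0,40],[0,0,3,0,0,0,40],[0,0,0,0,0,0,40],[0,0,0,0,0,0,40]]
  ]
}}

```text
time: 19.98
tool_pos: [0.5769, -0.3382, 0.1902]
tool_rot: [0.0, -0.039, 0.999, -0.0]
contact_force: [0.3, -0.1, -1.6]
gripper_width: 0.584
grasp_force: 62.4
```

Emit:
{"name": "servo_tool", "arguments": {
  "moves": [
    [[0,0,2,0,0,0,40],[0,0,1,0,0,0,40],[0,0,0,0,0,0,40],[0,0,0,0,0,0,40]]
  ]
}}

```text
time: 20.48
tool_pos: [0.5768, -0.3382, 0.1872]
tool_rot: [0.0, -0.039, 0.999, -0.0]
contact_force: [-0.4, -0.4, -0.8]
gripper_width: 0.588
grasp_force: 62.4
```

Emit:
{"name": "servo_tool", "arguments": {
  "moves": [
    [[0,0,1,0,0,0,40],[0,0,1,0,0,0,40],[0,0,0,0,0,0,40],[0,0,0,0,0,0,40]]
  ]
}}

```text
time: 20.98
tool_pos: [0.5768, -0.3383, 0.1857]
tool_rot: [0.0, -0.039, 0.999, -0.0]
contact_force: [-1.4, 0.3, 2.0]
gripper_width: 0.581
grasp_force: 62.7
```

Emit:
{"name": "servo_tool", "arguments": {
  "moves": [
    [[0,0,1,0,0,0,40],[0,0,0,0,0,0,40],[0,0,0,0,0,0,40]]
  ]
}}

```text
time: 21.35
tool_pos: [0.5768, -0.3383, 0.1855]
tool_rot: [0.0, -0.039, 0.999, -0.0]
contact_force: [-3.4, 1.3, 4.8]
gripper_width: 0.583
grasp_force: 63.1
```

Crown seated at the expected height. Release, rise, and go to yellow.

Emit:
{"name": "servo_tool", "arguments": {
  "moves": [
    [[0,0,-1,0,0,0,40],[0,0,0,0,0,0,62],[0,0,0,0,0,0,72],[0,0,0,0,0,0,72],[0,0,-10,0,0,0,72],[0,0,-30,0,0,0,72],[0,0,-40,0,0,0,72],[0,0,0,0,0,0,72]]
  ]
}}

```text
time: 22.35
tool_pos: [0.5787, -0.3396, 0.2714]
tool_rot: [0.004, -0.039, 0.999, -0.003]
contact_force: [0.1, -1.4, 0.3]
gripper_width: 0.84
grasp_force: 0.0
```

Run:
```python
from h import *
plan([.5465,.283,.25],82.5,12,0)
w=grab("wrist");s=grab("scene")
c=cv2.resize(s["image"][155:265,50:260],(733,384),interpolation=cv2.INTER_CUBIC)
cv2.imwrite("pics/m8.png",np.vstack([cv2.resize(w["image"],(400,300)),cv2.resize(c,(400,210))]))
```

```text
tcp [ 0.5787 -0.3396  0.2714] yaw_y 94.5 t 22.4 | row x12: [3.6, 51.9, 1.6] [-0.03, 0.04, 1.0]
```

View pics/m8.png

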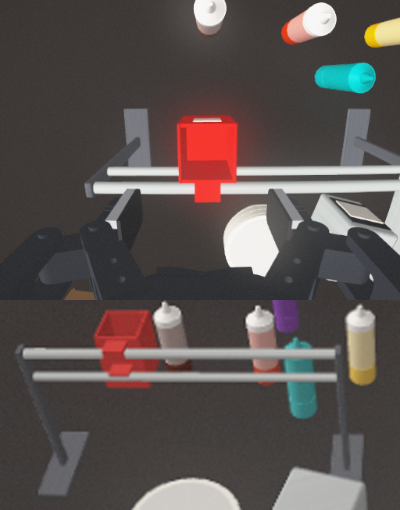

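Red hangs well on the upper bar (wrist view: hook over bar at (207,190), scene view upright). No more pictures will be viewed, so the rest is numeric. Go to yellow.

Emit:
{"name": "servo_tool", "arguments": {
  "moves": [
    [[3.6,52,1.6,0,0,1,62],[3.6,52,1.6,0,0,1,62],[3.6,52,1.6,0,0,1,62],[3.6,52,1.6,0,0,1,62],[3.6,52,1.6,0,0,1,62],[3.6,52,1.6,0,0,1,62],[3.6,52,1.6,0,0,1,62],[3.6,52,1.6,0,0,1,62],[3.6,52,1.6,0,0,1,62],[3.6,52,1.6,0,0,1,62],[3.6,52,1.6,0,0,1,62],[3.6,52,1.6,0,0,1,62]]
  ]
}}

```text
time: 23.95
tool_pos: [0.544, 0.2868, 0.244]
tool_rot: [-0.001, 0.066, 0.998, -0.001]
contact_force: [-0.3, 0.1, 0.3]
gripper_width: 0.727
grasp_force: 0.0
```

```bash
cat >> h.py <<'E'
def cad(f,col,z):
    "rim quad from wrist view: compare mask hull against predicted"
E
python3 - <<'E'
from h import *
plan([.5465,.282,.16],82.5,1,0)
w=grab("wrist");img=w["image"];print(w["eye"].round(3) if hasattr(w["eye"],'round') else w["eye"])
h=cv2.cvtColor(img,cv2.COLOR_BGR2HSV);m=cv2.inRange(h,np.array((24,170,60)),np.array((34,255,255)))
n,l,st,c=cv2.connectedComponentsWithStats(m);i=1+np.argmax(st[1:,4]);print("mask",st[i])
pts=np.argwhere(l==i)[:,::-1]
def pred(cx,cy,yaw):
    a=np.radians(yaw);M=np.array([[np.cos(a),-np.sin(a)],[np.sin(a),np.cos(a)]])
    B=[(x,y,z) for x in(-27,27) for y in(-26,26) for z in(0,72)]+[(x,y,z) for x in(27,47) for y in(-12,12) for z in(31,68)]
    B=np.array(B)/1000;P=np.c_[B[:,:2]@M.T+[cx,cy],B[:,2]+.022];return proj(w,P)
u=pred(.5495,.2824,-7.5);print("pred bbox",u.min(0).round(0),u.max(0).round(0),"mask bbox",pts.min(0),pts.max(0))
# label whiteness excluded; compare far edges
E
```

```text
tcp [0.544  0.2868 0.244 ] yaw_y 82.4 t 23.9 | row x1: [-3.3, -4.3, 84.0] [-0.09, -0.14, -0.07]
[0.477 0.296 0.395]
mask [ 228  151   57   76 2483]
pred bbox [228. 142.] [286. 226.] mask bbox [228 151] [284 226]
```

Position confirmed. Descend and grip yellow.

Emit:
{"name": "servo_tool", "arguments": {
  "moves": [
    [[-3,-4.5,30,0,0,0,62],[0,0,40,0,0,0,62],[0,0,35,0,0,0,62],[0,0,25,0,0,0,62],[0,0,20,0,0,0,62],[0,0,18,0,0,0,62],[0,0,0,0,0,0,62],[0,0,0,0,0,0,40],[0,0,0,0,0,0,40],[0,0,0,0,0,0,40],[0,0,0,0,0,0,40]]
  ]
}}

```text
time: 25.38
tool_pos: [0.548, 0.2807, 0.0789]
tool_rot: [0.001, 0.066, 0.998, 0.0]
contact_force: [-0.0, -0.7, 2.0]
gripper_width: 0.58
grasp_force: 62.4
```

Emit:
{"name": "servo_tool", "arguments": {
  "moves": [
    [[0,0,-10,0,0,0,40],[0,0,-30,0,0,0,40],[0,0,-45,0,0,0,40],[0,0,-50,0,0,0,40],[0,0,-50,0,0,0,40],[0,0,0,0,0,0,40]]
  ]
}}

```text
time: 26.12
tool_pos: [0.5498, 0.2814, 0.2703]
tool_rot: [0.005, 0.066, 0.998, 0.002]
contact_force: [0.4, 0.7, -1.3]
gripper_width: 0.575
grasp_force: 62.3
```

Run:
```python
from h import *
a=np.radians(4.4);M=np.array([[np.cos(a),-np.sin(a)],[np.sin(a),np.cos(a)]])
c=np.array([.6092,-.2657])+M@[-.037,.07];pre=np.array([.6092,-.2657])+M@[-.037-.083,.07];print(c,pre)
plan([*pre,.26],94.4,12,0);print(manip.state()["contact_force"])
```

```text
[ 0.56693872 -0.19874491] [ 0.48418334 -0.20511259]
tcp [0.5498 0.2814 0.2703] yaw_y 82.5 t 26.1 | row x12: [4.0, -40.8, 0.7] [0.02, 0.05, -1.0]
[ 0.43108854  0.68382032 -1.29860516]
```

Emit:
{"name": "servo_tool", "arguments": {
  "moves": [
    [[4,-30,0.7,0,0,-1,40],[4,-43,0.7,0,0,-1,40],[4,-43,0.7,0,0,-1,40],[4,-43,0.7,0,0,-1,40],[4,-43,0.7,0,0,-1,40],[4,-43,0.7,0,0,-1,40],[4,-43,0.7,0,0,-1,40],[4,-43,0.7,0,0,-1,40],[4,-43,0.7,0,0,-1,40],[4,-43,0.7,0,0,-1,40],[4,-43,0.7,0,0,-1,40],[4,-30,0.7,0,0,-1,40]]
  ]
}}

```text
time: 27.62
tool_pos: [0.4811, -0.2081, 0.2533]
tool_rot: [-0.001, -0.038, 0.999, 0.001]
contact_force: [0.7, 0.4, -0.7]
gripper_width: 0.577
grasp_force: 62.4
```

Run:
```python
from h import *
plan([.4842,-.2051,.202],94.4,1,0);s=manip.state();print(s["contact_force"],s["gripper_width"])
```

```text
tcp [ 0.4811 -0.2081  0.2533] yaw_y 94.4 t 27.6 | row x1: [-3.4, 2.7, 51.3] [0.06, -0.1, 0.01]
[ 0.73450381  0.41670149 -0.65092508] 0.5772182314857535
```

Emit:
{"name": "servo_tool", "arguments": {
  "moves": [
    [[0,2.5,25,0,0,0,40],[0,0,20,0,0,0,40],[0,0,6,0,0,0,40],[-15,0,0,0,0,0,40],[-20,0,0,0,0,0,40],[-20,0,0,0,0,0,40],[-12,0,0,0,0,0,40],[-8,0,0,0,0,0,40],[0,0,0,0,0,0,40],[0,0,0,0,0,0,40]]
  ]
}}

```text
time: 28.88
tool_pos: [0.5564, -0.1984, 0.2036]
tool_rot: [-0.0, -0.039, 0.999, -0.0]
contact_force: [0.0, -0.0, -0.6]
gripper_width: 0.576
grasp_force: 62.4
```

Emit:
{"name": "servo_tool", "arguments": {
  "moves": [
    [[-3,0,0,0,0,0,40],[-3,0,0,0,0,0,40],[0,0,0,0,0,0,40],[0,0,0,0,0,0,40]]
  ]
}}

```text
time: 29.38
tool_pos: [0.5626, -0.1979, 0.2036]
tool_rot: [-0.0, -0.039, 0.999, -0.0]
contact_force: [0.2, 0.1, -1.0]
gripper_width: 0.573
grasp_force: 62.4
```

Emit:
{"name": "servo_tool", "arguments": {
  "moves": [
    [[-2,0,0,0,0,0,40],[-1,0,0,0,0,0,40],[0,0,0,0,0,0,40],[0,0,0,0,0,0,40]]
  ]
}}

```text
time: 29.88
tool_pos: [0.5656, -0.1977, 0.2036]
tool_rot: [-0.0, -0.039, 0.999, 0.0]
contact_force: [0.5, -0.5, -1.5]
gripper_width: 0.578
grasp_force: 62.4
```

Emit:
{"name": "servo_tool", "arguments": {
  "moves": [
    [[-1.5,0,1,0,0,0,40],[0,0,0,0,0,0,40],[0,0,0,0,0,0,40]]
  ]
}}

```text
time: 30.25
tool_pos: [0.5671, -0.1975, 0.2025]
tool_rot: [-0.0, -0.039, 0.999, 0.0]
contact_force: [-0.4, -1.1, -0.8]
gripper_width: 0.575
grasp_force: 62.4
```

Emit:
{"name": "servo_tool", "arguments": {
  "moves": [
    [[-1.5,0,0,0,0,0,40],[0,0,0,0,0,0,40],[0,0,0,0,0,0,40]]
  ]
}}

```text
time: 30.62
tool_pos: [0.5684, -0.1975, 0.2026]
tool_rot: [-0.0, -0.039, 0.999, -0.0]
contact_force: [-2.1, -0.5, -0.1]
gripper_width: 0.578
grasp_force: 62.5
```

Emit:
{"name": "servo_tool", "arguments": {
  "moves": [
    [[-1,0,0,0,0,0,40],[0,0,0,0,0,0,40],[0,0,0,0,0,0,40]]
  ]
}}

```text
time: 31.0
tool_pos: [0.5694, -0.1974, 0.2027]
tool_rot: [-0.0, -0.039, 0.999, -0.0]
contact_force: [-3.9, -0.7, 1.4]
gripper_width: 0.581
grasp_force: 62.5
```

Emit:
{"name": "servo_tool", "arguments": {
  "moves": [
    [[2.3,0,0,0,0,0,40],[0,0,3,0,0,0,40],[0,0,3,0,0,0,40],[0,0,3,0,0,0,40],[0,0,2,0,0,0,40],[0,0,1,0,0,0,40],[0,0,0,0,0,0,40],[0,0,0,0,0,0,40]]
  ]
}}

```text
time: 32.0
tool_pos: [0.5673, -0.1975, 0.1906]
tool_rot: [0.0, -0.039, 0.999, 0.0]
contact_force: [-1.3, 0.9, -1.1]
gripper_width: 0.58
grasp_force: 62.4
```

Emit:
{"name": "servo_tool", "arguments": {
  "moves": [
    [[0,0,1.5,0,0,0,40],[0,0,0,0,0,0,40],[0,0,0,0,0,0,40]]
  ]
}}

```text
time: 32.38
tool_pos: [0.5673, -0.1976, 0.1891]
tool_rot: [0.0, -0.039, 0.999, -0.0]
contact_force: [-1.1, 0.6, -1.9]
gripper_width: 0.579
grasp_force: 62.4
```

Emit:
{"name": "servo_tool", "arguments": {
  "moves": [
    [[0,0,1,0,0,0,40],[0,0,0,0,0,0,40],[0,0,0,0,0,0,40]]
  ]
}}

```text
time: 32.75
tool_pos: [0.5673, -0.1976, 0.1888]
tool_rot: [0.0, -0.039, 0.999, -0.0]
contact_force: [-3.4, 0.3, 4.3]
gripper_width: 0.577
grasp_force: 63.0
```

Emit:
{"name": "servo_tool", "arguments": {
  "moves": [
    [[0,0,-1,0,0,0,40],[0,0,0,0,0,0,62],[0,0,0,0,0,0,70],[0,0,0,0,0,0,70],[0,0,-10,0,0,0,70],[0,0,-35,0,0,0,70],[20,0,-45,0,0,0,60],[40,0,-30,0,0,0,60],[0,0,0,0,0,0,60]]
  ]
}}

```text
time: 33.88
tool_pos: [0.5077, -0.2032, 0.3145]
tool_rot: [0.004, -0.038, 0.999, -0.002]
contact_force: [-0.1, 0.3, -0.5]
gripper_width: 0.705
grasp_force: 0.0
```

```bash
cat >> h.py <<'E'
def caps(F):
    h=cv2.cvtColor(F["image"],cv2.COLOR_BGR2HSV);m=((h[...,1]<45)&(h[...,2]>150)).astype(np.uint8)
    n,l,st,c=cv2.connectedComponentsWithStats(m);return [(c[i].round(1).tolist(),st[i,2:].tolist()) for i in range(1,n) if 30<st[i,4]<900]
def base(F,col):
    lo,hi={"red":((0,110,60),(9,255,255)),"yellow":((20,110,60),(34,255,255)),"brown":((0,60,20),(15,255,110)),"turq":((80,80,60),(98,255,255))}[col]
    return blobs(F["image"],lo,hi,25)
E
python3 - <<'E'
from h import *
t=grab("top");s=grab("scene");w=grab("wrist","w9")
p,r=tcp();print(p)
for n,F in(("t",t),("s",s),("w",w)): 
    print(n,[c for c in caps(F)])
B={"yel":[.421,-.08],"red":[.434,-.211],"brn":[.436,-.336]}
for k,v in B.items(): print(k,*[(proj(F,[[*v,.122]]).round(0).tolist(),proj(F,[[*v,0]]).round(0).tolist()) for F in(t,s,w)])
print("turq",onz(t,[(293,221)],.122))
E
```

```text
[ 0.50754503 -0.20202654  0.30848043]
t [([266.0, 153.1], [20, 9, 107]), ([288.1, 177.8], [39, 11, 304]), ([167.3, 239.3], [48, 16, 251]), ([361.6, 240.7], [11, 9, 65]), ([267.3, 247.1], [15, 15, 168])]
s [([227.7, 11.4], [42, 24, 832]), ([147.3, 22.3], [14, 8, 43]), ([335.0, 40.2], [21, 9, 73]), ([141.6, 43.4], [7, 10, 38]), ([188.6, 66.9], [8, 7, 33]), ([139.8, 174.4], [53, 29, 363]), ([238.5, 165.4], [15, 14, 150]), ([347.7, 178.3], [52, 6, 163]), ([82.1, 182.0], [42, 5, 134]), ([202.3, 182.5], [46, 5, 184]), ([87.0, 194.0], [40, 3, 117]), ([170.7, 194.7], [110, 4, 344])]
w [([109.7, 212.3], [33, 7, 167]), ([261.6, 211.6], [28, 7, 164]), ([50.9, 259.1], [47, 9, 371]), ([150.0, 261.1], [10, 9, 47]), ([213.5, 261.0], [36, 9, 320]), ([309.3, 260.6], [34, 9, 276]), ([47.5, 280.4], [90, 14, 896]), ([127.0, 282.1], [15, 10, 52]), ([165.0, 282.0], [12, 10, 77]), ([357.2, 281.9], [12, 10, 77]), ([455.0, 349.0], [9, 17, 72])]
yel ([[267.0, 247.0]], [[264.0, 249.0]]) ([[239.0, 159.0]], [[241.0, 195.0]]) ([[391.0, 90.0]], [[357.0, 91.0]])
red ([[316.0, 243.0]], [[308.0, 245.0]]) ([[187.0, 159.0]], [[192.0, 195.0]]) ([[258.0, 91.0]], [[259.0, 93.0]])
brn ([[364.0, 243.0]], [[350.0, 245.0]]) ([[139.0, 157.0]], [[147.0, 193.0]]) ([[132.0, 85.0]], [[166.0, 88.0]])
turq [[ 0.49077604 -0.14966714  0.122     ]]
```

```bash
cat >> h.py <<'E'
def capw(w,xy,z=.108,rad=60):
    "cap disc near predicted position in a wrist view: bright white region centroid on plane z"
    u=proj(w,[[*xy,z]])[0];h=cv2.cvtColor(w["image"],cv2.COLOR_BGR2HSV)
    for th in(150,200,235):
        m=((h[...,1]<40)&(h[...,2]>th)).astype(np.uint8);M=np.zeros_like(m);cv2.circle(M,tuple(int(x) for x in u),rad,1,-1);m*=M
        n,l,st,c=cv2.connectedComponentsWithStats(m)
        if n<2: print(xy,"none",th);continue
        i=1+np.argmax(st[1:,4]);print(xy,th,"pred",u.round(0),"got",c[i].round(1),st[i].tolist(),"->",onz(w,[c[i]],z).round(4))
E
python3 - <<'E'
from h import *
w=grab("wrist")
for b in([.434,-.211],[.436,-.336],[.421,-.08]): capw(w,b)
E
```

```text
[0.434, -0.211] 150 pred [258.  92.] got [252.2  92.2] [235, 74, 36, 37, 1047] -> [[ 0.4346 -0.2168  0.108 ]]
[0.434, -0.211] 200 pred [258.  92.] got [251.9  92.1] [235, 74, 35, 37, 947] -> [[ 0.4346 -0.217   0.108 ]]
[0.434, -0.211] 235 pred [258.  92.] got [246.5  91.7] [235, 75, 31, 35, 569] -> [[ 0.4346 -0.2225  0.108 ]]
[0.436, -0.336] 150 pred [136.  86.] got [129.8  85.6] [112, 68, 37, 36, 1059] -> [[ 0.436  -0.3429  0.108 ]]
[0.436, -0.336] 200 pred [136.  86.] got [129.1  85.6] [112, 68, 35, 36, 869] -> [[ 0.436  -0.3437  0.108 ]]
[0.436, -0.336] 235 pred [136.  86.] got [123.   85.5] [113, 69, 31, 35, 451] -> [[ 0.4363 -0.3502  0.108 ]]
[0.421, -0.08] 150 pred [386.  90.] got [380.4  92.1] [362, 74, 38, 37, 1067] -> [[ 0.4232 -0.0854  0.108 ]]
[0.421, -0.08] 200 pred [386.  90.] got [380.2  92. ] [362, 75, 37, 35, 1034] -> [[ 0.4231 -0.0856  0.108 ]]
[0.421, -0.08] 235 pred [386.  90.] got [376.2  91.5] [362, 75, 32, 35, 708] -> [[ 0.423 -0.09   0.108]]
```

Run:
```python
from h import *
plan([.434,-.214,.22],94.4,4,0)
```

```text
tcp [ 0.5075 -0.2019  0.3077] yaw_y 94.5 t 34.1 | row x4: [18.5, -1.6, 21.9] [0.02, -0.02, 0.02]
```

Emit:
{"name": "servo_tool", "arguments": {
  "moves": [
    [[18.5,-1.6,22,0,0,0,62],[18.5,-1.6,22,0,0,0,62],[18.5,-1.6,22,0,0,0,62],[18.5,-1.6,22,0,0,0,62],[0,0,0,0,0,0,62],[0,0,0,0,0,0,62]]
  ]
}}

```text
time: 34.83
tool_pos: [0.435, -0.2143, 0.2213]
tool_rot: [0.0, -0.039, 0.999, 0.0]
contact_force: [0.5, 0.3, 0.1]
gripper_width: 0.724
grasp_force: 0.0
```

Run:
```python
from h import *
w=grab("wrist");print(manip.state()["joint_vel"].round(3))
for b in([.434,-.214],[.436,-.339],[.423,-.083]): capw(w,b)
h=cv2.cvtColor(w["image"],cv2.COLOR_BGR2HSV)
m=cv2.inRange(h,np.array((0,110,60)),np.array((9,255,255)))[:330];n,l,st,c=cv2.connectedComponentsWithStats(m)
print([(st[i].tolist(),c[i].round(0).tolist()) for i in range(1,n) if st[i,4]>60], proj(w,[[.434,-.214,0],[.434,-.214,.03]]).round(0).tolist())
plan([.434,-.214,.22],94.4,4,0)
```

```text
[ 0.001 -0.007 -0.009 -0.001  0.    -0.003]
[0.434, -0.214] 150 pred [262. 183.] got [258.  181.1] [236, 159, 45, 45, 1614] -> [[ 0.433  -0.2171  0.108 ]]
[0.434, -0.214] 200 pred [262. 183.] got [257.8 181. ] [236, 159, 45, 45, 1544] -> [[ 0.433  -0.2173  0.108 ]]
[0.434, -0.214] 235 pred [262. 183.] got [256.2 180.9] [237, 160, 43, 44, 1255] -> [[ 0.433  -0.2186  0.108 ]]
[0.436, -0.339] 150 pred [111. 174.] got [107.3 170.9] [84, 149, 47, 45, 1640] -> [[ 0.4337 -0.342   0.108 ]]
[0.436, -0.339] 200 pred [111. 174.] got [105.6 171.6] [85, 150, 42, 44, 1309] -> [[ 0.4344 -0.3434  0.108 ]]
[0.436, -0.339] 235 pred [111. 174.] got [104.  171.3] [85, 151, 42, 43, 1041] -> [[ 0.4342 -0.3448  0.108 ]]
[0.423, -0.083] 150 pred [419. 182.] got [415.3 179.1] [392, 157, 47, 45, 1626] -> [[ 0.4211 -0.0869  0.108 ]]
[0.423, -0.083] 200 pred [419. 182.] got [415.1 179.1] [392, 158, 47, 44, 1594] -> [[ 0.4211 -0.087   0.108 ]]
[0.423, -0.083] 235 pred [419. 182.] got [414.  179.3] [392, 159, 46, 42, 1423] -> [[ 0.4213 -0.088   0.108 ]]
[([140, 138, 20, 17, 98], [152.0, 145.0]), ([243, 144, 32, 14, 113], [258.0, 149.0])] [[262.0, 159.0], [262.0, 164.0]]
tcp [ 0.4353 -0.2145  0.2219] yaw_y 94.5 t 34.9 | row x4: [0.3, 0.1, 0.5] [-0.01, 0.01, 0.02]
```

Emit:
{"name": "servo_tool", "arguments": {
  "moves": [
    [[1.5,-2,30,0,0,0,62],[0,0,30,0,0,0,62],[0,0,30,0,0,0,62],[0,0,25,0,0,0,62],[0,0,21,0,0,0,62],[0,0,0,0,0,0,62],[0,0,0,0,0,0,24],[0,0,0,0,0,0,24],[0,0,0,0,0,0,24],[0,0,0,0,0,0,24],[0,0,0,0,0,0,24]]
  ]
}}

```text
time: 36.25
tool_pos: [0.4344, -0.2173, 0.0874]
tool_rot: [0.002, -0.039, 0.999, -0.001]
contact_force: [0.8, 0.6, 6.3]
gripper_width: 0.383
grasp_force: 60.0
```

Emit:
{"name": "servo_tool", "arguments": {
  "moves": [
    [[0,0,-10,0,0,0,24],[0,0,-30,0,0,0,24],[0,0,-45,0,0,0,24],[0,0,-50,0,0,0,24],[0,0,-50,0,0,0,24],[0,0,0,0,0,0,24],[0,0,0,0,0,0,24]]
  ]
}}

```text
time: 37.12
tool_pos: [0.4324, -0.2161, 0.2693]
tool_rot: [-0.001, -0.039, 0.999, 0.0]
contact_force: [0.3, 0.8, -2.3]
gripper_width: 0.387
grasp_force: 59.8
```

Emit:
{"name": "servo_tool", "arguments": {
  "moves": [
    [[0,0,-25,0,0,0,24],[0,0,-25,0,0,0,24],[0,0,0,0,0,0,24]]
  ]
}}

```text
time: 37.5
tool_pos: [0.433, -0.2165, 0.32]
tool_rot: [0.0, -0.039, 0.999, -0.0]
contact_force: [0.3, -0.5, -0.8]
gripper_width: 0.388
grasp_force: 59.8
```

```bash
cat >> h.py <<'E'
def cbox(F,col,o,yaw,hi=None):
    "predicted vs seen bounding box of a caddy with origin o"
    a=np.radians(yaw);M=np.array([[np.cos(a),-np.sin(a)],[np.sin(a),np.cos(a)]])
    B=[(x,y,z) for x in(-27,27) for y in(-26,26) for z in(0,72)]+[(x,y,z) for x in(27,47) for y in(-12,12) for z in(31,68)]
    B=np.array(B)/1000;u=proj(F,np.c_[B[:,:2]@M.T+o[:2],B[:,2]+o[2]])
    h=cv2.cvtColor(F["image"],cv2.COLOR_BGR2HSV);m=sum(cv2.inRange(h,np.array(a),np.array(b)) for a,b in HS[col])
    K=np.zeros(m.shape,np.uint8);x0,y0=(u.min(0)-12).astype(int).clip(0);x1,y1=(u.max(0)+12).astype(int);K[y0:y1,x0:x1]=1
    ys,xs=np.nonzero((m>0)*K)
    print(col,"pred",u.min(0).round(0),u.max(0).round(0),"seen",(xs.min(),ys.min()),(xs.max(),ys.max()) ,len(xs))
E
python3 - <<'E'
from h import *
s=grab("scene","s10");t=grab("top");w=grab("wrist")
for F in(s,t,w):
    cbox(F,"yellow",np.array([.5688,-.1976,.132]),4.4);cbox(F,"red",np.array([.578,-.3383,.132]),4.4)
plan([.569,-.1976,.3145],94.4,4,0)
E
```

```text
yellow pred [161. 160.] [193. 201.] seen (np.int64(164), np.int64(161)) (np.int64(191), np.int64(199)) 222
red pred [ 98. 160.] [133. 200.] seen (np.int64(99), np.int64(160)) (np.int64(144), np.int64(200)) 959
yellow pred [301. 168.] [328. 202.] seen (np.int64(300), np.int64(169)) (np.int64(327), np.int64(202)) 662
red pred [352. 166.] [384. 200.] seen (np.int64(352), np.int64(166)) (np.int64(395), np.int64(210)) 1210
yellow pred [241. 264.] [298. 361.] seen (np.int64(242), np.int64(281)) (np.int64(297), np.int64(347)) 2972
red pred [ 92. 261.] [170. 357.] seen (np.int64(94), np.int64(263)) (np.int64(169), np.int64(342)) 1285
tcp [ 0.4321 -0.2159  0.3174] yaw_y 94.5 t 37.6 | row x4: [-34.5, 1.9, 0.7] [0.04, -0.05, 0.01]
```

Both caddies are where predicted. Carry red bottle over yellow caddy and check before lowering.

Emit:
{"name": "servo_tool", "arguments": {
  "moves": [
    [[-25,1.5,0,0,0,0,24],[-45,2.5,0,0,0,0,24],[-45,2.5,0,0,0,0,24],[-23,1.5,0,0,0,0,24],[0,0,0,0,0,0,24],[0,0,0,0,0,0,24]]
  ]
}}

```text
time: 38.4
tool_pos: [0.5689, -0.1977, 0.3187]
tool_rot: [-0.001, -0.039, 0.999, 0.0]
contact_force: [-0.1, -0.6, -1.5]
gripper_width: 0.39
grasp_force: 59.8
```

Run:
```python
from h import *
plan([.569,-.1976,.2235],94.4,1,0);s=manip.state();print(s["gripper_width"],s["contact_force"].round(1))
w=grab("wrist");u=proj(w,[[.569,-.1976,.315-.087+.115]])
p,_=tcp();capw(w,p[:2],p[2]-.087+.108)
```

```text
tcp [ 0.5689 -0.1977  0.3187] yaw_y 94.4 t 38.4 | row x1: [-0.4, -0.0, 95.2] [0.06, -0.14, 0.04]
0.39047160432370603 [-0.1 -0.6 -1.5]
[ 0.56882471 -0.19781126] 150 pred [261. 261.] got [259.5 264.5] [221, 212, 81, 110, 6839] -> [[ 0.5703 -0.1983  0.3403]]
[ 0.56882471 -0.19781126] 200 pred [261. 261.] got [256.4 265.2] [221, 214, 79, 108, 5802] -> [[ 0.5708 -0.1996  0.3403]]
[ 0.56882471 -0.19781126] 235 pred [261. 261.] got [250.2 257.2] [224, 220, 75, 102, 2932] -> [[ 0.5672 -0.2026  0.3403]]
```

Emit:
{"name": "servo_tool", "arguments": {
  "moves": [
    [[0,0,20,0,0,0,24],[0,0,20,0,0,0,24],[0,0,20,0,0,0,24],[0,0,18,0,0,0,24],[0,0,10,0,0,0,24],[0,0,4,0,0,0,24],[0,0,0,0,0,0,24],[0,0,0,0,0,0,24]]
  ]
}}

```text
time: 39.45
tool_pos: [0.5703, -0.198, 0.2291]
tool_rot: [0.001, -0.039, 0.999, -0.0]
contact_force: [-0.9, -0.6, -0.7]
gripper_width: 0.389
grasp_force: 59.8
```

Emit:
{"name": "servo_tool", "arguments": {
  "moves": [
    [[0,0,1.5,0,0,0,24],[0,0,1,0,0,0,24],[0,0,0,0,0,0,24],[0,0,0,0,0,0,24]]
  ]
}}

```text
time: 39.95
tool_pos: [0.5698, -0.1977, 0.2256]
tool_rot: [-0.0, -0.039, 0.999, 0.0]
contact_force: [-0.1, -0.3, -1.1]
gripper_width: 0.387
grasp_force: 59.8
```

Emit:
{"name": "servo_tool", "arguments": {
  "moves": [
    [[0,0,1.5,0,0,0,24],[0,0,1,0,0,0,24],[0,0,0,0,0,0,24],[0,0,0,0,0,0,24]]
  ]
}}

```text
time: 40.45
tool_pos: [0.5698, -0.1977, 0.2231]
tool_rot: [-0.0, -0.039, 0.999, -0.0]
contact_force: [0.3, -0.2, -1.3]
gripper_width: 0.388
grasp_force: 59.8
```

Emit:
{"name": "servo_tool", "arguments": {
  "moves": [
    [[0,0,1,0,0,0,24],[0,0,0,0,0,0,24],[0,0,0,0,0,0,24]]
  ]
}}

```text
time: 40.83
tool_pos: [0.5698, -0.1977, 0.2221]
tool_rot: [-0.0, -0.039, 0.999, 0.0]
contact_force: [-0.8, -0.6, -0.8]
gripper_width: 0.381
grasp_force: 59.8
```

Emit:
{"name": "servo_tool", "arguments": {
  "moves": [
    [[0,0,0,0,0,0,34],[0,0,0,0,0,0,40],[0,0,0,0,0,0,50],[0,0,0,0,0,0,60],[0,0,-10,0,0,0,60],[0,0,-30,0,0,0,60],[0,0,-50,0,0,0,60],[0,0,-30,0,0,0,60],[0,0,0,0,0,0,60]]
  ]
}}

```text
time: 41.95
tool_pos: [0.5711, -0.1983, 0.347]
tool_rot: [0.003, -0.039, 0.999, -0.002]
contact_force: [0.4, -0.1, -0.2]
gripper_width: 0.706
grasp_force: 0.0
```

Run:
```python
from h import *
w=grab("wrist","w11")
capw(w,[.5695,-.1977],.243)
t=grab("top");s=grab("scene")
for F in(w,s): cbox(F,"yellow",np.array([.5688,-.1976,.132]),4.4)
print(caps(t),proj(t,[[.434,-.342,.122],[.569,-.1977,.257]]).round(0).tolist())
print([c for c in caps(s) if 100<c[0][1]<200 and c[0][0]<260],proj(s,[[.434,-.342,.122],[.436,-.336,.122],[.569,-.1977,.257]]).round(0).tolist())
plan([.434,-.341,.30],94.4,5,0)
```

```text
[0.5695, -0.1977] 150 pred [263. 184.] got [263.9 167.2] [242, 144, 45, 47, 1657] -> [[ 0.5561 -0.1979  0.243 ]]
[0.5695, -0.1977] 200 pred [263. 184.] got [263.6 167.3] [242, 145, 45, 46, 1543] -> [[ 0.5562 -0.1981  0.243 ]]
[0.5695, -0.1977] 235 pred [263. 184.] got [255.9 167.2] [242, 146, 44, 44, 885] -> [[ 0.5565 -0.2041  0.243 ]]
yellow pred [233. 133.] [293. 219.] seen (np.int64(234), np.int64(135)) (np.int64(292), np.int64(217)) 1881
yellow pred [161. 160.] [193. 201.] seen (np.int64(167), np.int64(164)) (np.int64(191), np.int64(199)) 26
[([310.8, 129.2], [34, 40, 870]), ([346.0, 152.6], [20, 18, 38]), ([266.0, 153.1], [20, 9, 107]), ([346.3, 173.8], [37, 9, 217]), ([284.2, 178.2], [31, 10, 239]), ([167.3, 239.3], [48, 16, 253]), ([366.0, 244.9], [13, 12, 116]), ([266.4, 246.6], [14, 15, 143])] [[366.0, 244.0], [321.0, 181.0]]
[([175.0, 153.4], [17, 17, 210]), ([139.7, 174.3], [53, 29, 362]), ([238.6, 165.4], [15, 14, 152]), ([81.8, 181.9], [42, 5, 131]), ([202.4, 182.5], [46, 4, 183]), ([87.0, 194.0], [40, 3, 117]), ([170.3, 194.7], [110, 4, 347])] [[137.0, 157.0], [139.0, 157.0], [172.0, 148.0]]
tcp [ 0.5694 -0.1975  0.3407] yaw_y 94.5 t 42.1 | row x5: [29.2, -26.5, 8.2] [0.01, -0.02, 0.01]
```

Run:
```python
from h import *
w=grab("wrist");s=grab("scene");t=grab("top")
def c(F,u,rad):
    h=cv2.cvtColor(F["image"],cv2.COLOR_BGR2HSV);m=((h[...,1]<45)&(h[...,2]>150)).astype(np.uint8);M=m*0;cv2.circle(M,u,rad,1,-1)
    n,l,st,cc=cv2.connectedComponentsWithStats(m*M);i=1+np.argmax(st[1:,4]);print(st[i].tolist());return cc[i]
a=c(w,(263,170),45);b=c(s,(175,153),16)
print(a,b,"tri",tri((w,s),(a,b)).round(4),onz(s,[b],.243).round(4))
# body: red/pale portion in wrist view
h=cv2.cvtColor(w["image"],cv2.COLOR_BGR2HSV);print(cv2.cvtColor(w["image"],cv2.COLOR_BGR2HSV)[135:215:6,263].tolist())
print(proj(w,[[.5695,-.1977,z] for z in(.135,.18,.24,.26)]).round(0).tolist(), w["eye"])
```

```text
[239, 149, 47, 47, 1732]
[167, 144, 17, 17, 211]
[261.98672055 171.93937644] [175.00473934 153.44549763] tri [ 0.5579 -0.1976  0.234 ] [[ 0.5694 -0.1935  0.243 ]]
[[14, 50, 87], [21, 58, 216], [8, 79, 162], [15, 9, 239], [17, 8, 238], [16, 13, 223], [19, 22, 185], [18, 5, 244], [16, 12, 227], [20, 6, 239], [23, 18, 235], [27, 188, 239], [27, 192, 240], [27, 195, 239]]
[[261.0, 163.0], [261.0, 172.0], [261.0, 188.0], [261.0, 195.0]] [ 0.50221537 -0.2028046   0.49156867]
```

Bottle is in the caddy. Next: brown bottle.

Emit:
{"name": "servo_tool", "arguments": {
  "moves": [
    [[29,-26.5,8,0,0,0,60],[29,-26.5,8,0,0,0,60],[29,-26.5,8,0,0,0,60],[29,-26.5,8,0,0,0,60],[29,-26.5,8,0,0,0,60],[0,0,40,0,0,0,60],[0,0,35,0,0,0,60],[0,0,0,0,0,0,60],[0,0,0,0,0,0,60]]
  ]
}}

```text
time: 43.38
tool_pos: [0.4359, -0.3413, 0.2281]
tool_rot: [0.0, -0.039, 0.999, -0.0]
contact_force: [-0.2, -0.1, 1.1]
gripper_width: 0.699
grasp_force: 0.0
```

Run:
```python
from h import *
w=grab("wrist");s=grab("scene")
capw(w,[.434,-.341])
plan([.434,-.341,.085],94.4,1,0)
print([c for c in caps(s) if 100<c[0][1]<200 and c[0][0]<260])
cbox(w,"red",np.array([.578,-.3383,.132]),4.4)
```

```text
[0.434, -0.341] 150 pred [262. 179.] got [257.9 181.8] [217, 141, 82, 80, 4719] -> [[ 0.4363 -0.3442  0.108 ]]
[0.434, -0.341] 200 pred [262. 179.] got [256.5 175.7] [234, 148, 45, 54, 1874] -> [[ 0.4312 -0.3458  0.108 ]]
[0.434, -0.341] 235 pred [262. 179.] got [256. 177.] [235, 148, 44, 54, 1733] -> [[ 0.4323 -0.3462  0.108 ]]
tcp [ 0.4364 -0.3417  0.2294] yaw_y 94.5 t 43.5 | row x1: [2.7, 1.3, 144.3] [-0.15, 0.12, 0.07]
[([175.0, 153.4], [17, 17, 210]), ([139.7, 174.1], [53, 29, 352]), ([238.5, 165.4], [15, 14, 150]), ([81.8, 181.9], [42, 5, 131]), ([202.4, 182.5], [46, 4, 182]), ([87.0, 194.0], [40, 3, 117]), ([171.2, 194.7], [109, 4, 340])]
red pred [211. 316.] [288. 447.] seen (np.int64(219), np.int64(317)) (np.int64(285), np.int64(346)) 1560
```

Emit:
{"name": "servo_tool", "arguments": {
  "moves": [
    [[2.5,0.5,30,0,0,0,62],[0,0,35,0,0,0,62],[0,0,30,0,0,0,62],[0,0,25,0,0,0,62],[0,0,22,0,0,0,62],[0,0,0,0,0,0,62],[0,0,0,0,0,0,24],[0,0,0,0,0,0,24],[0,0,0,0,0,0,24],[0,0,0,0,0,0,24],[0,0,0,0,0,0,24]]
  ]
}}

```text
time: 44.85
tool_pos: [0.4343, -0.3422, 0.0877]
tool_rot: [0.001, -0.039, 0.999, -0.002]
contact_force: [0.0, -1.1, 7.0]
gripper_width: 0.39
grasp_force: 59.4
```

Emit:
{"name": "servo_tool", "arguments": {
  "moves": [
    [[0,0,-10,0,0,0,24],[0,0,-30,0,0,0,24],[0,0,-45,0,0,0,24],[0,0,-50,0,0,0,24],[0,0,-50,0,0,0,24],[0,0,-46,0,0,0,24],[0,0,0,0,0,0,24],[0,0,0,0,0,0,24]]
  ]
}}

```text
time: 45.85
tool_pos: [0.4327, -0.3404, 0.3154]
tool_rot: [-0.0, -0.039, 0.999, 0.0]
contact_force: [-0.4, -0.0, -1.8]
gripper_width: 0.388
grasp_force: 59.8
```

Run:
```python
from h import *
plan([.578,-.3383,.318],94.4,4,0);s=manip.state();print(s["gripper_width"],s["contact_force"].round(1))
w=grab("wrist");p,_=tcp();capw(w,p[:2],p[2]-.087+.108)
```

```text
tcp [ 0.4327 -0.3404  0.3154] yaw_y 94.5 t 45.9 | row x4: [-36.3, -2.3, -0.7] [0.01, -0.01, 0.01]
0.3877013796493203 [-0.4 -0.  -1.8]
[ 0.43243838 -0.34019201] 150 pred [262. 259.] got [261.3 251.2] [223, 200, 77, 98, 5890] -> [[ 0.4286 -0.3407  0.3352]]
[ 0.43243838 -0.34019201] 200 pred [262. 259.] got [260.5 255.3] [224, 211, 76, 87, 5236] -> [[ 0.4306 -0.3409  0.3352]]
[ 0.43243838 -0.34019201] 235 pred [262. 259.] got [259.5 257. ] [224, 219, 75, 79, 4413] -> [[ 0.4314 -0.3413  0.3352]]
```

Emit:
{"name": "servo_tool", "arguments": {
  "moves": [
    [[-30,-1,0,0,0,0,24],[-45,-3,0,0,0,0,24],[-45,-3,0,0,0,0,24],[-26.5,-2,0,0,0,0,24],[0,0,0,0,0,0,24],[0,0,0,0,0,0,24],[0,0,20,0,0,0,24],[0,0,20,0,0,0,24],[0,0,20,0,0,0,24],[0,0,15,0,0,0,24],[0,0,0,0,0,0,24],[0,0,0,0,0,0,24]]
  ]
}}

```text
time: 47.4
tool_pos: [0.5801, -0.3386, 0.2418]
tool_rot: [0.0, -0.039, 0.999, -0.0]
contact_force: [0.1, -0.2, -0.3]
gripper_width: 0.384
grasp_force: 59.8
```

Emit:
{"name": "servo_tool", "arguments": {
  "moves": [
    [[0,0,8,0,0,0,24],[0,0,6,0,0,0,24],[0,0,4,0,0,0,24],[0,0,0,0,0,0,24],[0,0,0,0,0,0,24]]
  ]
}}

```text
time: 48.02
tool_pos: [0.5799, -0.3385, 0.2233]
tool_rot: [0.0, -0.039, 0.999, -0.0]
contact_force: [0.8, 0.5, -1.2]
gripper_width: 0.387
grasp_force: 59.8
```

Emit:
{"name": "servo_tool", "arguments": {
  "moves": [
    [[0,0,1.5,0,0,0,24],[0,0,0,0,0,0,24],[0,0,0,0,0,0,24],[0,0,0,0,0,0,34],[0,0,0,0,0,0,40],[0,0,0,0,0,0,50],[0,0,0,0,0,0,60],[0,0,-10,0,0,0,60],[0,0,-30,0,0,0,60],[0,0,-50,0,0,0,60],[0,0,-30,0,0,0,60],[0,0,0,0,0,0,60]]
  ]
}}

```text
time: 49.52
tool_pos: [0.5809, -0.3392, 0.347]
tool_rot: [0.003, -0.039, 0.999, -0.003]
contact_force: [-0.6, 0.3, 0.2]
gripper_width: 0.703
grasp_force: 0.0
```

Run:
```python
from h import *
w=grab("wrist","w12");s=grab("scene","s12")
capw(w,[.579,-.3383],.243);capw(w,[.569,-.1977],.243)
cbox(w,"red",np.array([.578,-.3383,.132]),4.4);cbox(w,"yellow",np.array([.5688,-.1976,.132]),4.4)
print([c for c in caps(s) if 100<c[0][1]<200 and c[0][0]<260],proj(s,[[.579,-.3383,.245],[.569,-.1977,.245]]).round(0).tolist())
p,_=tcp();print(p)
```

```text
[0.579, -0.3383] 150 pred [263. 184.] got [259.1 176.2] [237, 153, 45, 47, 1676] -> [[ 0.5733 -0.3421  0.243 ]]
[0.579, -0.3383] 200 pred [263. 184.] got [258.9 176.5] [237, 154, 45, 46, 1586] -> [[ 0.5736 -0.3422  0.243 ]]
[0.579, -0.3383] 235 pred [263. 184.] got [255.7 176.9] [237, 155, 45, 45, 1219] -> [[ 0.5741 -0.3447  0.243 ]]
[0.569, -0.1977] 150 pred [437. 185.] got [439.3 173.2] [410, 148, 79, 49, 2063] -> [[ 0.5592 -0.1982  0.243 ]]
[0.569, -0.1977] 200 pred [437. 185.] got [438.2 172.5] [410, 148, 78, 48, 1978] -> [[ 0.5587 -0.1993  0.243 ]]
[0.569, -0.1977] 235 pred [437. 185.] got [431.7 169.7] [410, 148, 48, 44, 1426] -> [[ 0.5569 -0.2053  0.243 ]]
red pred [234. 133.] [293. 219.] seen (np.int64(235), np.int64(136)) (np.int64(293), np.int64(219)) 2132
yellow pred [364. 135.] [448. 220.] seen (np.int64(365), np.int64(136)) (np.int64(446), np.int64(218)) 2928
[([175.0, 153.4], [17, 17, 210]), ([108.1, 156.3], [17, 28, 218]), ([238.6, 165.4], [15, 14, 152]), ([81.9, 181.9], [42, 5, 132]), ([142.4, 182.3], [53, 4, 187]), ([202.4, 182.5], [46, 4, 183]), ([87.0, 194.0], [40, 3, 117]), ([171.2, 194.7], [110, 4, 341])] [[108.0, 152.0], [173.0, 152.0]]
[ 0.57973029 -0.33835476  0.34154223]
```

Both caddies hang where predicted, with a bottle in each. Now shut the drawer: translate to above the handle, then turn.

Run:
```python
from h import *
plan([.45,.193,.30],94.45,12,0)
t=grab("top");h=cv2.cvtColor(t["image"],cv2.COLOR_BGR2HSV)[215:265,135:205]
m=((h[...,1]<60)&(h[...,2]>110));ys,xs=np.nonzero(m);r=ys.max();print("bar rows",[int(m[i].sum()) for i in range(50)])
for k in range(50):
    if m[k].sum()>30: print(k+215,(np.nonzero(m[k])[0][[0,-1]]+135).tolist(),onz(t,[(np.nonzero(m[k])[0].mean()+135,k+215)],.087).round(4))
```

```text
tcp [ 0.5797 -0.3384  0.3415] yaw_y 94.5 t 49.6 | row x12: [7.3, 45.0, 3.5] [-0.0, 0.0, 0.0]
bar rows [48, 0, 0, 28, 65, 70, 22, 0, 0, 0, 0, 0, 0, 3, 7, 8, 8, 8, 7, 8, 8, 8, 8, 8, 40, 48, 49, 49, 47, 0, 0, 0, 0, 0, 0, 0, 0, 0, 0, 0, 0, 0, 0, 0, 0, 0, 0, 0, 0, 0]
215 [135, 204] [[0.506  0.2009 0.087 ]]
219 [135, 204] [[0.495  0.1926 0.087 ]]
220 [135, 204] [[0.4924 0.1864 0.087 ]]
239 [143, 187] [[0.4403 0.1987 0.087 ]]
240 [142, 189] [[0.4376 0.1938 0.087 ]]
241 [142, 190] [[0.435  0.1923 0.087 ]]
242 [142, 190] [[0.4323 0.1921 0.087 ]]
243 [144, 190] [[0.4296 0.1893 0.087 ]]
```

Emit:
{"name": "servo_tool", "arguments": {
  "moves": [
    [[5,30,0,0,0,0,60],[8,46.5,3.5,0,0,0,50],[8,46.5,3.5,0,0,0,40],[8,46.5,3.5,0,0,0,40],[8,46.5,3.5,0,0,0,40],[8,46.5,3.5,0,0,0,40],[8,46.5,3.5,0,0,0,40],[8,46.5,3.5,0,0,0,40],[8,46.5,3.5,0,0,0,40],[8,46.5,3.5,0,0,0,40],[8,46.5,3.5,0,0,0,40],[5,45,3.5,0,0,0,40]]
  ]
}}

```text
time: 51.18
tool_pos: [0.4467, 0.1942, 0.3008]
tool_rot: [-0.002, -0.039, 0.999, -0.0]
contact_force: [0.5, 0.3, -0.2]
gripper_width: 0.468
grasp_force: 0.0
```

Run:
```python
from h import *
plan([.4345,.192,.16],0,9,0)
```

```text
tcp [0.4467 0.1942 0.3008] yaw_y 94.5 t 51.2 | row x9: [1.0, -1.1, 15.7] [-0.02, -0.01, 10.5]
```

Emit:
{"name": "servo_tool", "arguments": {
  "moves": [
    [[1,-1,15.5,0,0,10.5,40],[1,-1,15.5,0,0,10.5,40],[1,-1,15.5,0,0,10.5,40],[1,-1,15.5,0,0,10.5,40],[1,-1,15.5,0,0,10.5,40],[1,-1,15.5,0,0,10.5,40],[1,-1,15.5,0,0,10.5,40],[1,-1,15.5,0,0,10.5,40],[1,-1,15.5,0,0,10.5,40],[0,0,0,0,0,0,40],[0,0,0,0,0,0,40]]
  ]
}}

```text
time: 52.55
tool_pos: [0.4366, 0.1914, 0.1632]
tool_rot: [-0.0, 0.706, 0.708, -0.0]
contact_force: [0.9, 0.4, -0.2]
gripper_width: 0.466
grasp_force: 0.0
```

Run:
```python
from h import *
plan([.4345,.192,.078],0,1,0)
w=grab("wrist");h=cv2.cvtColor(w["image"],cv2.COLOR_BGR2HSV)
m=((h[...,1]<60)&(h[...,2]>110))
for r in(130,160,190): print(r,np.nonzero(m[r,180:330])[0][[0,-1]]+180 if m[r,180:330].any() else None)
print(proj(w,[[.4345,.252,.087],[.4345,.192,.087],[.4345,.132,.087]]).round(0).tolist())
```

```text
tcp [0.4366 0.1914 0.1632] yaw_y 0.1 t 52.5 | row x1: [0.6, -2.0, 85.2] [-0.05, 0.02, 0.1]
130 [248 308]
160 [249 263]
190 [249 263]
[[255.0, 113.0], [255.0, 199.0], [256.0, 274.0]]
```

Emit:
{"name": "servo_tool", "arguments": {
  "moves": [
    [[0,-2,20,0,0,0,40],[0,0,20,0,0,0,40],[0,0,20,0,0,0,40],[0,0,15,0,0,0,40],[0,0,10,0,0,0,40],[0,0,0,0,0,0,40],[0,0,0,0,0,0,0],[0,0,0,0,0,0,0],[0,0,0,0,0,0,0],[0,0,0,0,0,0,0],[0,0,0,0,0,0,0]]
  ]
}}

```text
time: 53.98
tool_pos: [0.4357, 0.1917, 0.0798]
tool_rot: [0.001, 0.707, 0.707, 0.001]
contact_force: [-1.2, -0.8, 5.8]
gripper_width: 0.073
grasp_force: 58.6
```

Emit:
{"name": "servo_tool", "arguments": {
  "moves": [
    [[0,6,0,0,0,0,0],[0,13,0,0,0,0,0],[0,14,0,0,0,0,0],[0,14,0,0,0,0,0],[0,14,0,0,0,0,0],[0,14,0,0,0,0,0],[0,14,0,0,0,0,0],[0,14,0,0,0,0,0],[0,14,0,0,0,0,0],[0,14,0,0,0,0,0],[0,8,0,0,0,0,0],[0,0,0,0,0,0,0]]
  ]
}}

```text
time: 55.48
tool_pos: [0.5755, 0.1916, 0.0798]
tool_rot: [0.001, 0.707, 0.707, 0.001]
contact_force: [1.4, -0.1, 5.5]
gripper_width: 0.074
grasp_force: 58.8
```

Emit:
{"name": "servo_tool", "arguments": {
  "moves": [
    [[0,3,0,0,0,0,0],[0,3,0,0,0,0,0],[0,2,0,0,0,0,0],[0,0,0,0,0,0,0]]
  ]
}}

```text
time: 55.98
tool_pos: [0.5819, 0.1916, 0.0798]
tool_rot: [0.0, 0.707, 0.707, 0.0]
contact_force: [-1.8, -0.3, 7.7]
gripper_width: 0.073
grasp_force: 59.5
```

Emit:
{"name": "servo_tool", "arguments": {
  "moves": [
    [[0,2,0,0,0,0,0],[0,2,0,0,0,0,0],[0,0,0,0,0,0,0]]
  ]
}}

```text
time: 56.35
tool_pos: [0.5821, 0.1916, 0.0797]
tool_rot: [-0.003, 0.707, 0.707, -0.004]
contact_force: [-15.9, -0.9, 17.5]
gripper_width: 0.072
grasp_force: 62.2
```

Stop reached at 150 mm of travel. Relax, release and retreat.

Emit:
{"name": "servo_tool", "arguments": {
  "moves": [
    [[0,-4,0,0,0,0,0],[0,0,0,0,0,0,30],[0,0,0,0,0,0,36],[0,0,0,0,0,0,36],[0,0,-20,0,0,0,36],[0,0,-40,0,0,0,36],[0,0,-60,0,0,0,36],[0,-50,-40,0,0,0,36],[0,-55,0,0,0,0,36],[0,0,0,0,0,0,36],[0,0,0,0,0,0,36]]
  ]
}}

```text
time: 57.72
tool_pos: [0.4786, 0.1916, 0.2389]
tool_rot: [0.001, 0.707, 0.707, 0.001]
contact_force: [-0.2, -0.1, 0.9]
gripper_width: 0.419
grasp_force: 0.0
```

Run:
```python
from h import *
t=grab("top","tf");s=grab("scene","sf");w=grab("wrist")
print(tcp()[0],manip.state()["contact_force"].round(1))
cbox(s,"red",np.array([.578,-.3383,.132]),4.4);cbox(s,"yellow",np.array([.5688,-.1976,.132]),4.4)
cbox(t,"red",np.array([.578,-.3383,.132]),4.4);cbox(t,"yellow",np.array([.5688,-.1976,.132]),4.4)
A=[]
for n,o,b in(("red",(.578,-.3383),"brown"),("yellow",(.5688,-.1976),"red")):
    ct=[c for c in caps(t) if np.hypot(*(np.array(c[0])-proj(t,[[*o,.243]])[0]))<14]
    cs=[c for c in caps(s) if np.hypot(*(np.array(c[0])-proj(s,[[*o,.243]])[0]))<14]
    print(n,ct,cs,[tri((t,s),(x[0],y[0])).round(4) for x in ct for y in cs])
h=cv2.cvtColor(w["image"],cv2.COLOR_BGR2HSV);m=((h[...,1]<60)&(h[...,2]>110))
for x in(.582,.574): print(x,proj(w,[[x,.22,.087],[x,.192,.087]]).round(0).tolist(),proj(t,[[x,.192,.087]]).round(1).tolist())
ht=cv2.cvtColor(t["image"],cv2.COLOR_BGR2HSV);mt=((ht[...,1]<60)&(ht[...,2]>110));print([(r,int(mt[r,140:200].sum())) for r in range(176,204)])
```

```text
[0.47913134 0.19144365 0.23805134] [-0.2  0.1 -0.4]
red pred [ 98. 160.] [133. 200.] seen (np.int64(99), np.int64(160)) (np.int64(133), np.int64(200)) 704
yellow pred [161. 160.] [193. 201.] seen (np.int64(168), np.int64(173)) (np.int64(189), np.int64(188)) 4
red pred [352. 166.] [384. 200.] seen (np.int64(352), np.int64(166)) (np.int64(383), np.int64(199)) 501
yellow pred [301. 168.] [328. 202.] seen (np.int64(300), np.int64(169)) (np.int64(327), np.int64(202)) 373
red [([386.3, 176.0], [43, 24, 481])] [([108.2, 156.7], [17, 28, 241])] [array([ 0.5854, -0.3482,  0.2413])]
yellow [([318.8, 188.4], [17, 16, 201])] [([175.0, 153.4], [17, 17, 211])] [array([ 0.5568, -0.1978,  0.2333])]
0.582 [[371.0, 146.0], [368.0, 175.0]] [[169.5, 188.1]]
0.574 [[362.0, 146.0], [360.0, 175.0]] [[169.3, 190.9]]
[(176, 7), (177, 8), (178, 7), (179, 7), (180, 7), (181, 8), (182, 8), (183, 8), (184, 8), (185, 8), (186, 42), (187, 43), (188, 43), (189, 42), (190, 21), (191, 0), (192, 0), (193, 0), (194, 0), (195, 0), (196, 0), (197, 0), (198, 1), (199, 1), (200, 2), (201, 2), (202, 3), (203, 4)]
```

Run:
```python
from h import *
t=grab("top");s=grab("scene")
def cc(F,xy,z):
    u=proj(F,[[*xy,z]])[0];return min((c for c in caps(F)),key=lambda c:np.hypot(*(np.array(c[0])-u)))
a,b=cc(t,(.421,-.083),.11),cc(s,(.421,-.083),.11);print("ref yellow bottle",a,b,tri((t,s),(a[0],b[0])).round(4))
# yellow caddy in scene, loose
h=cv2.cvtColor(s["image"],cv2.COLOR_BGR2HSV);hb=h[158:206,158:198]
m=(hb[...,0]>18)&(hb[...,0]<36)&(hb[...,1]>60);ys,xs=np.nonzero(m);print("loose yellow",m.sum(),xs.min()+158,xs.max()+158,ys.min()+158,ys.max()+158)
for r in range(0,48,3): print(r+158,' '.join('Y' if (18<p[0]<36 and p[1]>60) else 'R' if (p[1]>60 and (p[0]<12 or p[0]>170)) else 'w' if p[2]>150 else '.' for p in hb[r]))
ht=cv2.cvtColor(t["image"],cv2.COLOR_BGR2HSV)[160:210,294:340]
print()
for r in range(0,50,2): print(r+160,' '.join('Y' if (18<p[0]<36 and p[1]>60) else 'R' if (p[1]>60 and (p[0]<12 or p[0]>170)) else 'w' if p[2]>150 else '.' for p in ht[r]))
```

```text
ref yellow bottle ([267.4, 247.1], [14, 15, 168]) ([238.7, 165.4], [15, 14, 155]) [ 0.4219 -0.0828  0.1005]
loose yellow 736 162 193 159 201
158 . . . . . . . . . . w w w w w w w w w w w w w w w R R . . . . . . . . . w . . .
161 . . . . . . . . Y Y w R R R R R R R R R R R R R R R R Y Y Y Y Y Y . . . w . . .
164 . . . . . . . Y Y Y w R R R R R R R R R R R R R R R R Y Y Y Y Y Y . . . . w . .
167 . . . . . . Y Y Y Y Y w R R R R R R R R R R R R R R R R Y Y Y Y Y Y . . . w . .
170 . . . . . Y Y Y Y Y Y w R R R R R R R R R R R R R R R R Y Y Y Y Y Y . . . . . .
173 . . . . Y Y Y Y Y Y Y Y w R R R R R R R R R R R R R R . Y Y Y Y Y Y . . . . . .
176 . . . . Y Y Y Y Y Y Y Y Y Y Y Y Y Y Y Y Y Y Y Y Y Y Y Y Y Y Y Y Y Y Y . . . . .
179 . . . . . Y Y Y Y Y Y Y Y Y Y Y Y Y Y Y Y Y Y Y Y Y Y Y Y Y Y Y Y Y Y . . . . .
182 w w w w w w w w w w Y Y Y Y Y Y Y Y Y Y Y Y w w w w w w w w w w w w w w w w w w
185 . . . . . . . . . . Y Y Y Y Y Y Y Y Y Y Y Y . . . . . . . . . . . . . . . . . .
188 . . . . . . Y Y Y Y Y Y Y Y Y Y Y Y Y Y Y Y Y Y Y Y Y Y Y Y Y Y Y Y Y Y . . . .
191 . . . . . . . Y Y Y Y Y Y Y Y Y
[... 2085 characters left out ...]
 Y Y Y . . . . . . . . . . .
196 . . . . . . . Y Y Y Y Y Y Y w R R R R R R R w w w w Y Y Y Y Y Y Y Y Y . . . . . . . . . . .
198 . . . . . . . Y Y Y Y Y Y Y Y Y Y Y Y Y Y Y Y Y Y Y Y Y Y Y Y Y Y Y Y . . . . . . . . . . .
200 . . . . . . . Y Y Y Y Y Y Y Y Y Y Y Y Y Y w w w w w Y Y Y Y Y Y . . . . . . . . . . . . . .
202 . . . . . . . . Y Y Y Y Y Y Y Y Y Y Y Y Y Y Y Y Y Y Y Y . . . . . . . . . . . . . . . . . .
204 . . . . . . . . . . . . . . . . . . . . . . . . . . . . . . . . . . . . . . . . . . . . . .
206 . . . . . . . . . . . . . . . . . . . . . . . . . . . . . . . . . . . . . . . . . . . . . .
208 . . . . . . . . . . . . . . . . . . . . . . . . . . . . . . . . . . . . . . . . . . . . . .
```

Run:
```python
from plant import manip
print(manip.job_done(), manip.state()["time"])
```

```text
the job is handed in; nothing more can be done
the job is handed in; nothing more can be done
```

I handed the job in after about 58 s. By my last camera checks both caddies present (red and yellow, no white) hang upright on the upper bar, each with a sauce bottle standing in it, and the drawer is fully shut. No verdict came back, I did not re-measure the carton, napkin dispenser or bowls, and the bottle in the yellow caddy reads about 12 mm off centre (limit 20 mm).

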